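# Find the started tin by feel and tip its last soap into the weighing bowl

## Robot

A 6-joint arm with a two-finger parallel gripper is mounted at the origin on a cart in front of the work surface, level with it; the furniture and walls round the work are solid. World frame = base frame: x ahead of the robot, y to its left, z up, the work surface at z = 0. Lengths are in m, angles in rad, forces in N, time in s.
With the tool pointing down it reaches from about 0.375 to 0.975 m from the base axis. Payload 3.8 kg.
Tool frame: the origin (TCP) lies midway between the tips of the shut fingers; the grasp point (between the pads) lies 19 mm behind it; z points along the fingers, y is the line along which they close (so a half turn about z gives the same grasp; the last joint's range is limited). The gripper opens to 85 mm and grips with 20 to 120 N. Pads are 22 mm wide; open, the fingers measure 114 mm over their backs; the gripper's body (76 mm by 85 mm) begins 54 mm behind the grasp point. The pads swing forward as they close: fully open they stand 13 mm farther back than shut.
Start: joints at [-1.238, 0.264, 1.604, -0, 1.274, -0.037], TCP at [0.244, -0.629, 0.231] pointing down, gripper open.
Joint ranges: [-2.63, 2.63], [-0.94, 2.18], [0.31, 2.57], [-1.31, 4.45], [0, 2.66], [-2.55, 2.55]. Speed limits (rad/s): [2.57, 2.57, 3.14, 3.14, 3.14, 3.14].

## Interface

Orientations are given as a rotation vector (axis times angle).
In Python, from workcell import status, read_camera, workorder, masks_of gives the robot as it stands.
- The arm moves only by the tool drive_tool, never from a script. Its argument "rows" is a list of rows, each a list of 7 numbers: the turn, a rotation vector about the tool's x, y, z in degrees, then the shift along the tool's x, y, z in m, then the opening, from 0 (shut) to 1 (fully open). In form: [[ax, ay, az, tx, ty, tz, claw], ...]. A call has 1 to 8 rows; each row shifts and turns the commanded pose from where the row before left it, along the tool's axes as they then stand; what a row does not reach is not made up. A row lasts 1/12 s, in which the tool goes at most 41.7 mm and 7.16 degrees, less where a joint would pass 70% of its speed; a pose out of reach is approached as far as the arm can. A call is refused whole if a number of a shift passes 0.0417 or a number of a turn 7.16, either way. A call with a gripper value outside its range is refused whole. The fingers move at their own pace and stop on an object; "force" is the grip in N (left out, the last holds). Time passes only in rows, so rows that do not move let the fingers close. It gives the time, the measured TCP pose, the force, the opening and the grip force at its end, in the units of the state.
- status.read_state(): the state, without advancing time (a new reading comes with each control period).
- read_camera(name): name is "scene" or "top" or "wrist"; returns a dict with "color" (480x640x3 uint8, red, green, blue), "intrinsics" (3x3 intrinsics, pixels), "D" ([k1, k2, p1, p2, k3] as OpenCV has them; the pictures are not rectified), "world_from_camera" (4x4, takes a point from camera to world coordinates); the wrist camera has in their place "mount" (4x4, takes a point from camera to tool coordinates, whose origin is the TCP and whose axes are the flange's). Camera axes: x right, y up, looking along -z (the intrinsics and any distortion apply to the point x, -y, -z); pixel columns grow to the right and rows downward; lengths in m; the calibration is good to about 2 mm. A picture is of the moment at which its call begins: read the wrist's pose just before it. There is no depth.
- workorder.finish_job(): hands the job in; it is judged then, once.
Trained networks look in a picture, given as the dict that the camera call returned (one of the last four; its "shot" number tells which), for a name from the list of things; names that differ only in an ending like _2 or _b are one class to them, and where a whole thing is asked for, a point or a joint stands for the part that bears it (a point fixed in the world has none). Each returns a list of dicts, best first, with "score" (0 to 1); they miss things now and then, are a little off and sometimes report something else, mostly with a low value. They report only what shows in the picture. A call takes as long as a camera call. They do not tell look-alikes from the thing itself.
- masks_of(picture, name): "mask" (480x640 bool, what is visible of it) and "bbox" ([left, top, right, bottom] in pixels, round what is visible of it).
The state is a dict: "time": time; "q": joint angles; "joint_vel": joint speeds; "joint_torque": joint torques, N m; "tool_pos": TCP position; "tcp_rot": TCP orientation; "wrist_force": force on the tool from outside, world axes, zero at the start; "torque": the same for the moment, N m; "width": opening from 0.0 (shut) to 1.0 (fully open); "grip_force": force on a finger pad.
Only numpy, scipy, OpenCV 4.12 (cv2) and the standard library are available. Lean on these libraries where they do the work, as an engineer would, in place of code of your own. Each camera call takes 0.05 s, during which the arm holds its last target. There are 200 camera calls.

## Task

Two of the three closed tins are full of soap balls and one is started, with a single ball left at the bottom: find the started one without looking inside, by lifting tins with their lids on and tilting them slowly to feel how the weight lies. Stand the started tin on the wooden board, take its lid off there and lay it down, then take the tin again and tip its soap into the bowl on the scale, and stand the empty tin back on the board, open. Leave the full tins closed and standing upright, and the bowl with the soap in it on the scale.

Things in the scene. Friction and masses are not known exactly. Their poses are not given: they have to be found in the camera images.
- tin_1: one of three outwardly identical round tins of plain tinplate: 62 mm in diameter (59 to 62 mm between fingers), 156 mm tall without lid, wall 2.5 mm, weighted floor 8 mm, open at the top under its lid. Origin: centre of the underside, z up its axis. Each tin without lid and contents weighs 80 to 365 g, unlike and hidden, with its centre of mass always 31 mm above its underside.
- tin_2: second tin, outwardly like tin_1. All contents are loose soap balls, 46 mm in diameter, 80 g each. Full tin: three, one above another to just under the lid, their joint centre of mass 74 to 77 mm above the tin's underside. Started tin: a single ball at the bottom, 31 mm above the underside. Which tin is started changes; total weight alone does not tell.
- tin_3: third tin, outwardly like tin_1. Lifted and tilted by an angle a, a tin turns the wrist by its weight times sin(a) times the distance of its centre of mass below the grip, which tells its fill (feel the empty hand, tilted alike, for reference). An open tin tipped 10 degrees past level lets its balls roll out of the mouth.
- lid_1: lid of tin_1, loose in its mouth, 15 g: disc 62 mm in diameter, 4.5 mm thick, with a plug 50 mm in diameter and 6 mm deep under it (2 mm play all round) and a wooden knob on top, 19 mm in diameter, 15 mm tall. Origin: centre of the plug's underside, z up; closed it is 150 mm above the tin's origin; the knob spans 10.5 to 25.5 mm above it. Stays on while the tin tilts under 50 degrees.
- lid_2: lid of tin_2, same shape, size and origin as lid_1; each lid has its centre of mass 8 mm above its origin
- lid_3: lid of tin_3, same shape, size and origin as lid_1
- board: wooden board, fixed, 140 mm along its x, 220 mm along its y, 12 mm thick; origin: centre of its underside on the table, z up. The started tin is opened on it; there is room for the tin and the lid side by side along y.
- scale: digital kitchen scale, fixed, 172 x 134 x 21 mm, display toward the robot; origin: centre of its underside. The bowl stands on its plate.
- bowl: plain round metal bowl, loose on the scale, 150 mm across the rim, 55 mm tall (rim 76 mm above the table), wall 3 mm, 200 g; origin: centre of its underside, 21 mm above the table.
Not all that is in view belongs to the job. Leave any purple or red look-alike of the tin_3 alone.

How it is judged:
By the outcome, as a careful person would: the job done as asked, in the order asked, and still so for the second after the job is handed in, with the robot touching nothing.
It also fails if it takes over 72 s, if anything falls off the work surface, if the arm or the gripper's body presses on something with over 40 N, if the wrist force passes 120 N, or if a joint passes its speed limit or range.

## Working session

There is one attempt and no reset: what is moved stays moved. The work goes in short steps, Python scripts to look and compute and a tool call to move; the robot and the scene stay as the last step left them, time stands still between calls to the robot, and variables do not carry over. Pictures are saved under pics/ and viewed, at most 10 in all, crops included, and the job is handed in when it is done.

Besides the shell and the picture viewer there is one more tool, called after "Request:" in YAML: its name, and indented under it one key for each argument. drive_tool: Moves the arm, as the interface text tells. Its arguments: {"type":"object","properties":{"rows":{"type":"array"},"force":{"type":"number"}},"required":["rows"]}

```bash
ls; mkdir -p pics
cat > h.py <<'E'
import numpy as np, cv2
from scipy.spatial.transform import Rotation as R
from workcell import status, read_camera, workorder, masks_of
def cam(n):
    s=status.read_state(); p=read_camera(n)
    if 'world_from_camera' in p: T=np.array(p['world_from_camera'])
    else:
        W=np.eye(4); W[:3,:3]=R.from_rotvec(s['tcp_rot']).as_matrix(); W[:3,3]=s['tool_pos']; T=W@np.array(p['mount'])
    p['T']=T; return p
def ray(p,uv):
    q=cv2.undistortPoints(np.array(uv,float).reshape(-1,1,2),np.array(p['intrinsics']),np.array(p['D'])).reshape(-1,2)
    d=np.c_[q[:,0],-q[:,1],-np.ones(len(q))]@p['T'][:3,:3].T
    return p['T'][:3,3],d
def onz(p,uv,z):
    o,d=ray(p,uv); return o+d*((z-o[2])/d[:,2:])
def proj(p,X):
    Ti=np.linalg.inv(p['T']); c=np.atleast_2d(X)@Ti[:3,:3].T+Ti[:3,3]
    c=c*[1,-1,-1]
    return cv2.projectPoints(c.reshape(-1,1,3),np.zeros(3),np.zeros(3),np.array(p['intrinsics']),np.array(p['D']))[0].reshape(-1,2)
def save(p,f): cv2.imwrite('pics/'+f,p['color'][...,::-1])
E
python3 - <<'E'
from h import *
print(status.read_state())
for n in ['scene','top','wrist']:
    p=cam(n); save(p,n+'0.png'); print(n,p['T'].round(3).tolist())
    for k in ['tin_1','lid_1','board','scale','bowl']:
        for m in masks_of(p,k):
            ys,xs=np.nonzero(m['mask']); print(k,round(m['score'],2),np.round(m['bbox']),xs.mean().round(1),ys.mean().round(1),len(xs))
E
```

```text
pics
{'time': 0.0, 'q': array([-1.23791314e+00,  2.64751714e-01,  1.60541007e+00, -1.28990305e-05,
        1.27368704e+00, -3.68866305e-02]), 'joint_vel': array([-9.02159748e-04,  7.80664694e-04, -5.11128215e-04, -2.09211546e-03,
        1.25956240e-05, -4.76537915e-05]), 'joint_torque': array([ 1.31286055e-03, -5.15103436e+01, -3.67313540e+01, -3.24504290e-04,
        1.27780612e-02,  1.51359143e-05]), 'tool_pos': array([ 0.24370459, -0.62867137,  0.22994352]), 'tcp_rot': array([-3.08585896e+00, -5.77125625e-01,  5.41362489e-04]), 'wrist_force': array([-0.70854324,  0.741858  , -0.53521162]), 'torque': array([ 0.01432533,  0.01403929, -0.0252752 ]), 'grip_force': 0.0, 'width': 1.0019618567662858}
scene [[-0.483, 0.458, -0.746, -0.35], [-0.875, -0.273, 0.399, 0.483], [-0.021, 0.846, 0.533, 0.714], [0.0, 0.0, 0.0, 1.0]]
tin_1 0.91 [269. 275. 304. 353.] 286.8 312.6 2098
tin_1 0.89 [228. 271. 259. 331.] 243.7 300.6 1519
tin_1 0.88 [250. 207. 276. 265.] 262.8 235.0 1368
tin_1 0.86 [198. 227. 224. 282.] 208.3 248.8 582
tin_1 0.68 [212. 233. 239. 302.] 223.6 258.9 1095
tin_1 0.58 [290. 208
[... 502 characters left out ...]
256. 162. 289. 208.] 275.1 185.2 1142
tin_1 0.9 [218. 319. 258. 359.] 237.2 337.0 1147
tin_1 0.75 [313. 204. 338. 220.] 323.7 211.4 258
tin_1 0.69 [203. 174. 236. 206.] 222.9 191.9 514
tin_1 0.68 [192. 211. 237. 247.] 212.8 229.1 1175
tin_1 0.66 [213. 271. 234. 300.] 223.0 285.3 397
lid_1 0.89 [188. 162. 222. 190.] 205.1 176.5 741
lid_1 0.75 [187. 268. 219. 302.] 202.1 287.0 805
lid_1 0.63 [310. 178. 342. 208.] 324.3 193.0 709
board 0.7 [286. 234. 389. 307.] 337.3 270.6 5836
scale 0.87 [428. 214. 501. 292.] 456.3 267.3 1346
bowl 0.83 [435. 204. 505. 272.] 469.7 237.2 3782
wrist [[0.361, 0.899, 0.247, 0.308], [-0.932, 0.348, 0.096, -0.606], [0.001, -0.265, 0.964, 0.373], [0.0, 0.0, 0.0, 1.0]]
```

View pics/scene0.png

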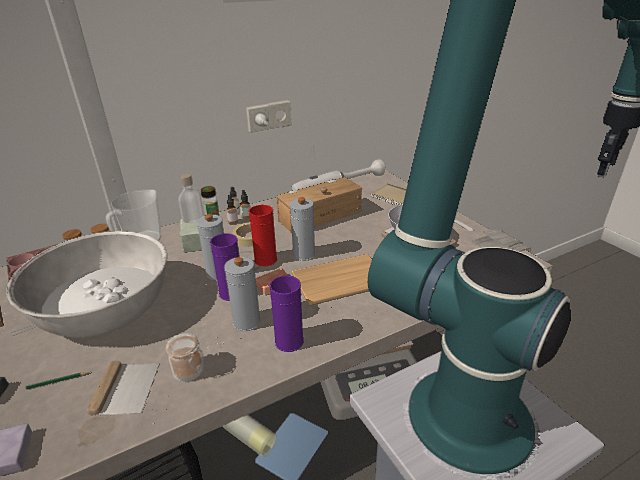

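View pics/top0.png

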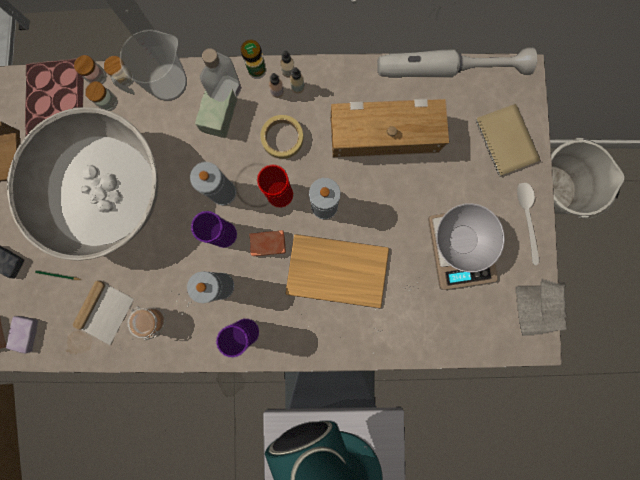

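The top view shows the three grey lidded tins with knobs at about (204,174), (200,286) and (324,192). Purple look-alikes stand at (212,228) and (237,338), and a red one at (273,183). The board is at (338,271) and the bowl on the scale at (470,238). The scene view agrees with this. Next I triangulate.

Run:
```python
from h import *
t=cam('top'); s=cam('scene')
def knobs(p):
    out=[]
    hsv=cv2.cvtColor(p['color'],cv2.COLOR_RGB2HSV)
    m=cv2.inRange(hsv,(5,110,90),(20,255,255))
    n,l,st,c=cv2.connectedComponentsWithStats(m)
    for i in range(1,n):
        if 15<st[i,4]<150: out.append((c[i],st[i,4]))
    return out
kt=knobs(t); ks=knobs(s)
from itertools import product
for (a,na),(b,nb) in product(kt,ks):
    o1,d1=ray(t,a);o2,d2=ray(s,b);d1=d1[0]/np.linalg.norm(d1);d2=d2[0]/np.linalg.norm(d2)
    x=np.linalg.lstsq(np.c_[d1,-d2],o2-o1,rcond=None)[0]
    P,Q=o1+x[0]*d1,o2+x[1]*d2
    if np.linalg.norm(P-Q)<.008 and .0<P[2]<.3: print('knob',a.round(),b.round(),na,nb,((P+Q)/2).round(4),np.linalg.norm(P-Q).round(4))
# lids top outline at disc top z .1605
for m in masks_of(t,'lid_1'):
    b=m['bbox'];c=[(b[0]+b[2])/2,(b[1]+b[3])/2]; print('lid',m['score'],onz(t,c,.158).round(4))
for m in masks_of(t,'tin_1'):
    b=m['bbox']; print('tin',round(m['score'],2),b,onz(t,[(b[0]+b[2])/2,(b[1]+b[3])/2],.156).round(3))
for n,z in [('board',.012),('bowl',.076),('scale',.021)]:
    for m in masks_of(t,n)[:1]:
        cnt=max(cv2.findContours(m['mask'].astype(np.uint8),0,1)[0],key=len)
        w=onz(t,cnt.reshape(-1,2),z)[:,:2].astype(np.float32)
        r=cv2.minAreaRect(w); print(n,r,cv2.boxPoints(r).round(3).tolist(),cv2.minEnclosingCircle(w))
for q in [(201,228),(230,343),(270,178)]: print(q,onz(t,q,.156).round(3))
```

```text
knob [203. 175.] [208. 216.] 62 31 [0.6552 0.2511 0.1717] 0.002
knob [200. 287.] [238. 261.] 63 50 [0.4368 0.2556 0.1705] 0.0019
lid 0.74 [[0.437  0.2543 0.158 ]]
lid 0.62 [[0.6555 0.2523 0.158 ]]
lid 0.61 [[0.6158 0.0127 0.158 ]]
tin 0.97 [258.6, 166.0, 291.4, 206.3] [[0.634 0.112 0.156]]
tin 0.9 [209.0, 271.8, 235.4, 300.9] [[0.438 0.217 0.156]]
tin 0.76 [188.3, 211.3, 237.8, 246.5] [[0.551 0.236 0.156]]
tin 0.76 [215.1, 315.3, 257.7, 359.9] [[0.338 0.19  0.156]]
tin 0.75 [202.1, 174.5, 235.8, 207.0] [[0.627 0.224 0.156]]
tin 0.55 [311.3, 201.8, 338.8, 217.1] [[0.586 0.014 0.156]]
bowl ((0.5346031188964844, -0.2972244620323181), (0.14648397266864777, 0.14763039350509644), 88.0853042602539) [[0.4580000042915344, -0.36800000071525574], [0.6060000061988831, -0.37299999594688416], [0.6110000014305115, -0.22599999606609344], [0.46299999952316284, -0.22200000286102295]] ((0.5343015193939209, -0.29720526933670044), 0.07601892948150635)
scale ((0.5133069753646851, -0.2969357669353485), (0.17388376593589783, 0.1366276890039444), 7.998798847198486) [[0.4180000126361847, -0.2409999966621399], [0.43700000643730164, -0.37700000405311584], [0.609000027179718, -0.35199999809265137], [0.5899999737739563, -0.21699999272823334]] ((0.5119602680206299, -0.30010002851486206), 0.10504830628633499)
(201, 228) [[0.553 0.26  0.156]]
(230, 343) [[0.328 0.202 0.156]]
(270, 178) [[0.651 0.122 0.156]]
```

```bash
cat >> h.py <<'E'
import json
def Rt(yaw_y,tilt=0,ty=0):
    """tool down, tool y at azimuth yaw_y deg; then turn about tool x by tilt, then about tool y by ty (deg)"""
    a=np.radians(yaw_y); y=np.array([np.cos(a),np.sin(a),0]); z=np.array([0,0,-1.]); x=np.cross(y,z)
    return R.from_matrix(np.c_[x,y,z])*R.from_rotvec([np.radians(tilt),0,0])*R.from_rotvec([0,np.radians(ty),0])
def plan(p1,r1,claw,start=None,vmax=.0405,wmax=6.9,n=None):
    s=status.read_state()
    p,r=(np.array(s['tool_pos']),R.from_rotvec(s['tcp_rot'])) if start is None else start
    p1=np.array(p1,float); rv=(r.inv()*r1).as_rotvec(); p0,r0=p,r
    n=n or max(1,int(np.ceil(max(np.linalg.norm(p1-p0)/vmax,np.degrees(np.linalg.norm(rv))/wmax))))
    rows=[]
    for i in range(1,n+1):
        pt=p0+(p1-p0)*i/n; rt=r0*R.from_rotvec(rv*i/n)
        a=np.round(np.degrees((r.inv()*rt).as_rotvec()),1); t=np.round(r.inv().apply(pt-p),4)
        p=p+r.apply(t); r=r*R.from_rotvec(np.radians(a)); rows.append([float(v) for v in (*a,*t,claw)])
    for i in range(0,n,8): print(json.dumps(rows[i:i+8]).replace(' ',''))
    return p,r
def st():
    s=status.read_state(); print('t',round(s['time'],2),'pos',s['tool_pos'].round(4),'q',s['q'].round(2),'F',s['wrist_force'].round(2),'M',s['torque'].round(3),'w',round(s['width'],3),'g',round(s['grip_force'],1)); return s
E
python3 - <<'E'
from h import *
t=cam('top')
for m in masks_of(t,'board')[:1]:
    cnt=max(cv2.findContours(m['mask'].astype(np.uint8),0,1)[0],key=len)
    w=onz(t,cnt.reshape(-1,2),.012)[:,:2].astype(np.float32)
    r=cv2.minAreaRect(w); print(r,cv2.boxPoints(r).round(3).tolist())
print(onz(t,[(293,235),(389,246),(384,307),(288,293)],.012).round(3).tolist())
s=plan([.616,.0125,.33],Rt(90,40),1)
E
```

```text
((0.46832409501075745, -0.012109287083148956), (0.22201897203922272, 0.14380808174610138), 80.24256134033203) [[0.3790000081062317, -0.10899999737739563], [0.5199999809265137, -0.1340000033378601], [0.5580000281333923, 0.08500000089406967], [0.41600000858306885, 0.10899999737739563]]
[[0.55, 0.087, 0.012], [0.522, -0.132, 0.012], [0.384, -0.117, 0.012], [0.419, 0.1, 0.012]]
[[0.4,-2.3,-6.3,0.0241,-0.0193,-0.0041,1.0],[0.5,-2.3,-6.2,0.0259,-0.0166,-0.005,1.0],[0.4,-2.2,-6.3,0.0274,-0.0138,-0.0059,1.0],[0.4,-2.3,-6.2,0.0284,-0.0108,-0.007,1.0],[0.4,-2.3,-6.3,0.0292,-0.0076,-0.008,1.0],[0.5,-2.3,-6.2,0.0294,-0.0046,-0.0091,1.0],[0.4,-2.2,-6.3,0.0294,-0.0014,-0.0103,1.0],[0.4,-2.3,-6.2,0.029,0.0018,-0.0114,1.0]]
[[0.4,-2.3,-6.3,0.0281,0.0047,-0.0126,1.0],[0.5,-2.3,-6.3,0.027,0.0077,-0.0138,1.0],[0.4,-2.3,-6.2,0.0253,0.0104,-0.0149,1.0],[0.4,-2.2,-6.3,0.0235,0.0129,-0.0159,1.0],[0.4,-2.3,-6.2,0.0213,0.0154,-0.0169,1.0],[0.5,-2.3,-6.3,0.0188,0.0173,-0.0178,1.0],[0.4,-2.3,-6.2,0.016,0.0191,-0.0187,1.0],[0.4,-2.2,-6.3,0.0132,0.0206,-0.0194,1.0]]
[[0.4,-2.3,-6.2,0.0101,0.0217,-0.02,1.0],[0.5,-2.3,-6.3,0.0068,0.0225,-0.0205,1.0],[0.4,-2.3,-6.3,0.0036,0.0229,-0.0209,1.0],[0.4,-2.3,-6.2,0.0002,0.0229,-0.0211,1.0],[0.4,-2.2,-6.3,-0.0032,0.0226,-0.0212,1.0],[0.5,-2.3,-6.2,-0.0064,0.022,-0.0212,1.0],[0.4,-2.3,-6.3,-0.0096,0.0209,-0.0211,1.0],[0.4,-2.3,-6.2,-0.0126,0.0195,-0.0207,1.0]]
```

Request:
drive_tool:
  rows:
    - [0.4, -2.3, -6.3, 0.0241, -0.0193, -0.0041, 1.0]
    - [0.5, -2.3, -6.2, 0.0259, -0.0166, -0.005, 1.0]
    - [0.4, -2.2, -6.3, 0.0274, -0.0138, -0.0059, 1.0]
    - [0.4, -2.3, -6.2, 0.0284, -0.0108, -0.007, 1.0]
    - [0.4, -2.3, -6.3, 0.0292, -0.0076, -0.008, 1.0]
    - [0.5, -2.3, -6.2, 0.0294, -0.0046, -0.0091, 1.0]
    - [0.4, -2.2, -6.3, 0.0294, -0.0014, -0.0103, 1.0]
    - [0.4, -2.3, -6.2, 0.029, 0.0018, -0.0114, 1.0]

```text
time: 2.02
tool_pos: [0.3687, -0.4143, 0.2647]
tcp_rot: [2.511, 1.821, -0.491]
wrist_force: [1.0, -0.5, -1.0]
width: 0.998
grip_force: 0.0
```

Request:
drive_tool:
  rows:
    - [0.4, -2.3, -6.3, 0.0281, 0.0047, -0.0126, 1.0]
    - [0.5, -2.3, -6.3, 0.027, 0.0077, -0.0138, 1.0]
    - [0.4, -2.3, -6.2, 0.0253, 0.0104, -0.0149, 1.0]
    - [0.4, -2.2, -6.3, 0.0235, 0.0129, -0.0159, 1.0]
    - [0.4, -2.3, -6.2, 0.0213, 0.0154, -0.0169, 1.0]
    - [0.5, -2.3, -6.3, 0.0188, 0.0173, -0.0178, 1.0]
    - [0.4, -2.3, -6.2, 0.016, 0.0191, -0.0187, 1.0]
    - [0.4, -2.2, -6.3, 0.0132, 0.0206, -0.0194, 1.0]

```text
time: 2.68
tool_pos: [0.4928, -0.1998, 0.2975]
tcp_rot: [1.4, 2.673, -0.876]
wrist_force: [0.5, -0.1, -0.3]
width: 0.996
grip_force: 0.0
```

Request:
drive_tool:
  rows:
    - [0.4, -2.3, -6.2, 0.0101, 0.0217, -0.02, 1.0]
    - [0.5, -2.3, -6.3, 0.0068, 0.0225, -0.0205, 1.0]
    - [0.4, -2.3, -6.3, 0.0036, 0.0229, -0.0209, 1.0]
    - [0.4, -2.3, -6.2, 0.0002, 0.0229, -0.0211, 1.0]
    - [0.4, -2.2, -6.3, -0.0032, 0.0226, -0.0212, 1.0]
    - [0.5, -2.3, -6.2, -0.0064, 0.022, -0.0212, 1.0]
    - [0.4, -2.3, -6.3, -0.0096, 0.0209, -0.0211, 1.0]
    - [0.4, -2.3, -6.2, -0.0126, 0.0195, -0.0207, 1.0]

```text
time: 3.35
tool_pos: [0.6166, 0.0144, 0.33]
tcp_rot: [-0.009, 2.951, -1.074]
wrist_force: [0.5, -0.2, 0.2]
width: 0.999
grip_force: 0.0
```

Request:
drive_tool:
  rows:
    - [0, 0, 0, 0, 0, 0, 1]
    - [0, 0, 0, 0, 0, 0, 1]
    - [0, 0, 0, 0, 0, 0, 1]
    - [0, 0, 0, 0, 0, 0, 1]

```text
time: 3.68
tool_pos: [0.6155, 0.0115, 0.3298]
tcp_rot: [0.003, 2.952, -1.075]
wrist_force: [0.2, 0.1, 0.6]
width: 1.002
grip_force: 0.0
```

Run:
```python
from h import *
st()
s=status.read_state(); print((R.from_rotvec(s['tcp_rot']).inv()*Rt(90,40)).as_rotvec(degrees=True))
```

```text
t 3.68 pos [0.6155 0.0115 0.3298] q [ 0.33  0.22  1.62 -0.65  1.56 -1.15] F [0.21 0.15 0.6 ] M [ 0.305 -0.033 -0.026] w 1.002 g 0.0
[-0.00420659 -0.03781486 -0.1102493 ]
```

```bash
cat >> h.py <<'E'
def samp(n=6):
    F=[];M=[]
    for i in range(n):
        read_camera('top'); s=status.read_state(); F.append(s['wrist_force']);M.append(s['torque'])
    F=np.array(F);M=np.array(M); print('F',F.mean(0).round(3),F.std(0).round(3),'M',M.mean(0).round(4),M.std(0).round(4))
E
python3 - <<'E'
from h import *
samp(6)
s=plan([.616,.0125,.235],Rt(90),1)
s=plan([.616,.0125,.11],Rt(90),1,start=s)
E
```

```text
F [ 0.066 -0.149  0.181] [0.432 0.313 0.358] M [ 0.2922 -0.021  -0.0128] [0.0277 0.0245 0.027 ]
[[-6.7,0.0,-0.0,-0.0,0.0103,0.012,1.0],[-6.6,0.0,-0.0,-0.0,0.0088,0.0132,1.0],[-6.7,0.0,-0.0,-0.0001,0.0072,0.0141,1.0],[-6.7,0.0,-0.1,0.0,0.0056,0.0148,1.0],[-6.6,0.0,0.0,-0.0,0.0037,0.0154,1.0],[-6.7,0.0,0.0,-0.0001,0.002,0.0157,1.0]]
[[0.0,0.0,0.0,0.0,-0.0,0.0313,1.0],[0.0,0.0,0.0,0.0001,-0.0,0.0312,1.0],[0.0,0.0,0.0,-0.0,-0.0,0.0313,1.0],[0.0,0.0,0.0,0.0,-0.0,0.0312,1.0]]
```

Request:
drive_tool:
  rows:
    - [-6.7, 0, 0, 0, 0.0103, 0.012, 1]
    - [-6.6, 0, 0, 0, 0.0088, 0.0132, 1]
    - [-6.7, 0, 0, 0, 0.0072, 0.0141, 1]
    - [-6.7, 0, 0, 0, 0.0056, 0.0148, 1]
    - [-6.6, 0, 0, 0, 0.0037, 0.0154, 1]
    - [-6.7, 0, 0, 0, 0.002, 0.0157, 1]

```text
time: 4.48
tool_pos: [0.6169, 0.0132, 0.2363]
tcp_rot: [0.0, 3.136, 0.008]
wrist_force: [0.4, 0.6, -0.2]
width: 0.998
grip_force: 0.0
```

Request:
drive_tool:
  rows:
    - [0, 0, 0, 0, 0, 0.0313, 1]
    - [0, 0, 0, 0, 0, 0.0313, 1]
    - [0, 0, 0, 0, 0, 0.0312, 1]
    - [0, 0, 0, 0, 0, 0.0312, 1]
    - [0, 0, 0, 0, 0, 0, 1]
    - [0, 0, 0, 0, 0, 0, 1]

```text
time: 4.98
tool_pos: [0.6148, 0.0129, 0.1084]
tcp_rot: [-0.001, -3.139, -0.0]
wrist_force: [0.4, -0.2, 1.2]
width: 1.0
grip_force: 0.0
```

Request:
drive_tool:
  rows:
    - [0, 0, 0, 0, 0, 0, 0.5]
    - [0, 0, 0, 0, 0, 0, 0.5]
    - [0, 0, 0, 0, 0, 0, 0.5]
    - [0, 0, 0, 0, 0, 0, 0.5]
    - [0, 0, 0, 0, 0, 0, 0.5]
    - [0, 0, 0, 0, 0, 0, 0.5]
  force: 100

```text
time: 5.48
tool_pos: [0.618, 0.0135, 0.1124]
tcp_rot: [-0.0, 3.136, 0.0]
wrist_force: [0.7, 1.9, 6.6]
width: 0.69
grip_force: 108.4
```

Run:
```python
from h import *
st()
```

```text
t 5.48 pos [0.618  0.0135 0.1124] q [-0.02  0.25  1.85  0.    1.04 -1.59] F [0.66 1.9  6.61] M [ 0.052 -0.045 -0.013] w 0.69 g 108.4
```

Request:
drive_tool:
  rows:
    - [0, 0, 0, 0, 0, -0.02, 0.5]
    - [0, 0, 0, 0, 0, -0.04, 0.5]
    - [0, 0, 0, 0, 0, -0.04, 0.5]
    - [0, 0, 0, 0, 0, -0.04, 0.5]
    - [0, 0, 0, 0, 0, -0.04, 0.5]
    - [0, 0, 0, 0, 0, -0.03, 0.5]

```text
time: 5.98
tool_pos: [0.6158, 0.0133, 0.3229]
tcp_rot: [-0.0, 3.139, -0.0]
wrist_force: [1.0, 0.4, -4.3]
width: 0.689
grip_force: 108.9
```

Request:
drive_tool:
  rows:
    - [5, 0, 0, 0, 0, 0, 0.5]
    - [5, 0, 0, 0, 0, 0, 0.5]
    - [5, 0, 0, 0, 0, 0, 0.5]
    - [5, 0, 0, 0, 0, 0, 0.5]
    - [5, 0, 0, 0, 0, 0, 0.5]
    - [5, 0, 0, 0, 0, 0, 0.5]
    - [5, 0, 0, 0, 0, 0, 0.5]
    - [5, 0, 0, 0, 0, 0, 0.5]

```text
time: 6.65
tool_pos: [0.6154, 0.0141, 0.3191]
tcp_rot: [-0.001, 2.95, -1.078]
wrist_force: [-0.0, -0.9, -4.5]
width: 0.686
grip_force: 109.2
```

Request:
drive_tool:
  rows:
    - [0, 0, 0, 0, 0, 0, 0.5]
    - [0, 0, 0, 0, 0, 0, 0.5]
    - [0, 0, 0, 0, 0, 0, 0.5]
    - [0, 0, 0, 0, 0, 0, 0.5]

```text
time: 6.98
tool_pos: [0.6161, 0.0127, 0.3207]
tcp_rot: [0.003, 2.952, -1.071]
wrist_force: [0.1, -0.3, -3.7]
width: 0.688
grip_force: 109.3
```

Run:
```python
from h import *
st(); samp(14); s=status.read_state()
print((R.from_rotvec(s['tcp_rot']).inv()*Rt(90,40)).as_rotvec(degrees=True),s['time'])
```

```text
t 6.98 pos [0.6161 0.0127 0.3207] q [ 0.33  0.23  1.63 -0.65  1.55 -1.14] F [ 0.1 -0.3 -3.7] M [ 0.895 -0.051 -0.032] w 0.688 g 109.3
F [-0.198  0.221 -4.372] [0.637 0.594 0.481] M [0.9161 0.0053 0.0092] [0.0237 0.0291 0.0289]
[ 0.01347222  0.04025044 -0.03046106] 7.6833
```

Request:
drive_tool:
  rows:
    - [-5, 0, 0, 0, 0, 0, 0.5]
    - [-5, 0, 0, 0, 0, 0, 0.5]
    - [-5, 0, 0, 0, 0, 0, 0.5]
    - [-5, 0, 0, 0, 0, 0, 0.5]
    - [-5, 0, 0, 0, 0, 0, 0.5]
    - [-5, 0, 0, 0, 0, 0, 0.5]
    - [-5, 0, 0, 0, 0, 0, 0.5]
    - [-5, 0, 0, 0, 0, 0.02, 0.5]

```text
time: 8.35
tool_pos: [0.6185, 0.0112, 0.3059]
tcp_rot: [-0.001, 3.131, 0.003]
wrist_force: [1.0, 0.2, -3.5]
width: 0.69
grip_force: 109.3
```

Request:
drive_tool:
  rows:
    - [0, 0, 0, 0, 0, 0.04, 0.5]
    - [0, 0, 0, 0, 0, 0.04, 0.5]
    - [0, 0, 0, 0, 0, 0.04, 0.5]
    - [0, 0, 0, 0, 0, 0.035, 0.5]
    - [0, 0, 0, 0, 0, 0.018, 0.5]
    - [0, 0, 0, 0, 0, 0.01, 0.5]
    - [0, 0, 0, 0, 0, 0.004, 0.5]
    - [0, 0, 0, 0, 0, 0, 0.5]

```text
time: 9.02
tool_pos: [0.6166, 0.0112, 0.1136]
tcp_rot: [-0.001, 3.14, -0.002]
wrist_force: [0.2, 0.8, -3.9]
width: 0.691
grip_force: 109.7
```

Run:
```python
from h import *
st()
```

```text
t 9.02 pos [0.6166 0.0112 0.1136] q [-0.02  0.25  1.85 -0.    1.04 -1.59] F [ 0.2   0.75 -3.89] M [ 0.023 -0.036  0.019] w 0.691 g 109.7
```

Request:
drive_tool:
  rows:
    - [0, 0, 0, 0, 0, 0.002, 0.5]
    - [0, 0, 0, 0, 0, 0, 1]
    - [0, 0, 0, 0, 0, 0, 1]
    - [0, 0, 0, 0, 0, 0, 1]
    - [0, 0, 0, 0, 0, 0, 1]
    - [0, 0, 0, 0, 0, -0.02, 1]
    - [0, 0, 0, 0, 0, -0.035, 1]
    - [0, 0, 0, 0, 0, -0.037, 1]

```text
time: 9.68
tool_pos: [0.6145, 0.0116, 0.2022]
tcp_rot: [0.0, -3.138, -0.0]
wrist_force: [0.6, -0.5, 1.0]
width: 1.001
grip_force: 0.0
```

Request:
drive_tool:
  rows:
    - [0, 0, 0, -0.0066, 0.0398, 0, 1]
    - [0, 0, 0, -0.0066, 0.0398, 0, 1]
    - [0, 0, 0, -0.0066, 0.0399, 0, 1]
    - [0, 0, 0, -0.0066, 0.0399, 0, 1]
    - [0, 0, 0, -0.0066, 0.0399, 0, 1]
    - [0, 0, 0, -0.0065, 0.0398, 0, 1]
    - [0, 0, 0, 0, 0, 0, 1]

```text
time: 10.27
tool_pos: [0.656, 0.2583, 0.2037]
tcp_rot: [-0.008, 3.139, 0.007]
wrist_force: [0.0, -0.7, -0.7]
width: 1.001
grip_force: 0.0
```

Run:
```python
from h import *
st()
p=cam('wrist'); save(p,'w1.png'); 
for m in masks_of(p,'lid_1'):
    b=m['bbox']; print('lid',round(m['score'],2),b,onz(p,[(b[0]+b[2])/2,(b[1]+b[3])/2],.158).round(4))
```

```text
t 10.27 pos [0.656  0.2583 0.2037] q [ 0.34  0.33  1.57  0.    1.24 -1.24] F [ 0.01 -0.71 -0.71] M [-0.05  -0.011  0.019] w 1.001 g 0.0
lid 0.79 [237.0, 206.5, 358.7, 327.2] [[0.6567 0.2484 0.158 ]]
```

Request:
drive_tool:
  rows:
    - [0, 0, 0, 0, -0.001, 0.03, 1]
    - [0, 0, 0, 0, -0.001, 0.033, 1]
    - [0, 0, 0, 0, 0, 0.03, 1]
    - [0, 0, 0, 0, 0, 0, 0.5]
    - [0, 0, 0, 0, 0, 0, 0.5]
    - [0, 0, 0, 0, 0, 0, 0.5]
    - [0, 0, 0, 0, 0, 0, 0.5]
    - [0, 0, 0, 0, 0, 0, 0.5]
  force: 100

```text
time: 11.03
tool_pos: [0.6559, 0.2481, 0.1108]
tcp_rot: [0.001, 3.14, 0.0]
wrist_force: [0.4, 1.0, -4.9]
width: 0.698
grip_force: 107.7
```

Request:
drive_tool:
  rows:
    - [0, 0, 0, 0, 0, 0, 0.5]
    - [0, 0, 0, 0, 0, -0.02, 0.5]
    - [0, 0, 0, 0, 0, -0.04, 0.5]
    - [0, 0, 0, 0, 0, -0.04, 0.5]
    - [0, 0, 0, 0, 0, -0.04, 0.5]
    - [0, 0, 0, 0, 0, -0.04, 0.5]
    - [0, 0, 0, 0, 0, -0.03, 0.5]
    - [5, 0, 0, 0, 0, 0, 0.5]

```text
time: 11.7
tool_pos: [0.6594, 0.2468, 0.3325]
tcp_rot: [0.007, 3.122, -0.129]
wrist_force: [0.9, -0.8, -1.5]
width: 0.698
grip_force: 109.2
```

Request:
drive_tool:
  rows:
    - [5, 0, 0, 0, 0, 0, 0.5]
    - [5, 0, 0, 0, 0, 0, 0.5]
    - [5, 0, 0, 0, 0, 0, 0.5]
    - [5, 0, 0, 0, 0, 0, 0.5]
    - [5, 0, 0, 0, 0, 0, 0.5]
    - [5, 0, 0, 0, 0, 0, 0.5]
    - [5, 0, 0, 0, 0, 0, 0.5]
    - [0, 0, 0, 0, 0, 0, 0.5]

```text
time: 12.37
tool_pos: [0.6541, 0.2517, 0.3155]
tcp_rot: [0.008, -2.948, 1.077]
wrist_force: [-0.8, 0.6, -6.7]
width: 0.701
grip_force: 109.5
```

Request:
drive_tool:
  rows:
    - [0, 0, 0, 0, 0, 0, 0.5]
    - [0, 0, 0, 0, 0, 0, 0.5]
    - [0, 0, 0, 0, 0, 0, 0.5]
    - [0, 0, 0, 0, 0, 0, 0.5]

```text
time: 12.7
tool_pos: [0.656, 0.2478, 0.3219]
tcp_rot: [0.004, 2.951, -1.069]
wrist_force: [-0.3, 0.6, -4.2]
width: 0.694
grip_force: 109.5
```

Run:
```python
from h import *
st(); samp(18); s=status.read_state()
print((R.from_rotvec(s['tcp_rot']).inv()*Rt(90,40)).as_rotvec(degrees=True),s['time'])
```

```text
t 12.7 pos [0.656  0.2478 0.3219] q [ 0.59  0.51  1.25 -0.58  1.78 -0.98] F [-0.26  0.64 -4.2 ] M [0.925 0.036 0.048] w 0.694 g 109.5
F [-0.042  0.081 -4.317] [0.339 0.493 0.427] M [0.8787 0.0179 0.0117] [0.0227 0.0237 0.0401]
[ 0.00860858  0.04173377 -0.03033196] 13.6
```

Run:
```python
from h import *
J=[];F=[];M=[]
for i in range(8):
    read_camera('top'); s=status.read_state(); J.append(s['joint_torque']);F.append(s['wrist_force']);M.append(s['torque'])
for x in (J,F,M): print(np.mean(x,0).round(4),np.std(x,0).round(4))
print(s['q'])
```

```text
[ 5.40000e-03 -6.64274e+01 -3.75768e+01 -3.65750e+00  2.49210e+00
  4.30000e-03] [0.0011 0.0018 0.0015 0.0001 0.0002 0.    ]
[ 0.138   0.1101 -4.1905] [0.4953 0.4562 0.4221]
[0.9136 0.0071 0.0084] [0.031  0.0317 0.0419]
[ 0.59350511  0.51453293  1.25107751 -0.57584266  1.77595206 -0.98001459]
```

Request:
drive_tool:
  rows:
    - [-5, 0, 0, 0, 0, 0, 0.5]
    - [-5, 0, 0, 0, 0, 0, 0.5]
    - [-5, 0, 0, 0, 0, 0, 0.5]
    - [-5, 0, 0, 0, 0, 0, 0.5]
    - [-5, 0, 0, 0, 0, 0, 0.5]
    - [-5, 0, 0, 0, 0, 0, 0.5]
    - [-5, 0, 0, 0, 0, 0, 0.5]
    - [-5, 0, 0, 0, 0, 0, 0.5]

```text
time: 14.67
tool_pos: [0.6553, 0.248, 0.3211]
tcp_rot: [-0.0, 3.14, 0.004]
wrist_force: [-0.8, 1.1, -4.4]
width: 0.7
grip_force: 109.4
```

Run:
```python
from h import *
J=[];F=[];M=[]
for i in range(6):
    read_camera('top'); s=status.read_state(); J.append(s['joint_torque']);F.append(s['wrist_force']);M.append(s['torque'])
for x in (J,F,M): print(np.mean(x,0).round(4),np.std(x,0).round(4))
print(s['q'],s['tool_pos'],s['time'])
```

```text
[-5.09000e-02 -5.62241e+01 -4.04459e+01  3.01600e-01 -1.40400e-01
 -1.01000e-01] [1.6049 1.6965 0.1899 0.5042 0.1832 0.1459]
[ 0.0698 -0.5271 -4.0482] [0.6628 1.002  0.4502]
[-0.0808  0.004   0.0208] [0.1466 0.0582 0.0276]
[ 0.32870875  0.27647549  1.42840569 -0.00193757  1.43747127 -1.24267303] [0.65510204 0.24904709 0.31957777] 14.9667
```

Request:
drive_tool:
  rows:
    - [0, 0, 0, 0, 0, 0.03, 0.5]
    - [0, 0, 0, 0, 0, 0.04, 0.5]
    - [0, 0, 0, 0, 0, 0.04, 0.5]
    - [0, 0, 0, 0, 0, 0.04, 0.5]
    - [0, 0, 0, 0, 0, 0.03, 0.5]
    - [0, 0, 0, 0, 0, 0.018, 0.5]
    - [0, 0, 0, 0, 0, 0.008, 0.5]
    - [0, 0, 0, 0, 0, 0.003, 0.5]

```text
time: 15.63
tool_pos: [0.6548, 0.2497, 0.1099]
tcp_rot: [0.004, -3.14, 0.003]
wrist_force: [-0.0, 0.5, -3.5]
width: 0.696
grip_force: 109.9
```

Request:
drive_tool:
  rows:
    - [0, 0, 0, 0, 0, 0.001, 0.5]
    - [0, 0, 0, 0, 0, 0, 0.5]

```text
time: 15.8
tool_pos: [0.6562, 0.2497, 0.1107]
tcp_rot: [-0.002, 3.139, 0.0]
wrist_force: [0.2, 0.3, -3.9]
width: 0.699
grip_force: 109.8
```

Run:
```python
from h import *
st()
```

```text
t 15.8 pos [0.6562 0.2497 0.1107] q [ 0.33  0.4   1.65 -0.    1.08 -1.24] F [ 0.2   0.29 -3.9 ] M [-0.037  0.014 -0.04 ] w 0.699 g 109.8
```

Request:
drive_tool:
  rows:
    - [0, 0, 0, 0, 0, 0.0015, 0.5]
    - [0, 0, 0, 0, 0, 0, 1]
    - [0, 0, 0, 0, 0, 0, 1]
    - [0, 0, 0, 0, 0, 0, 1]
    - [0, 0, 0, 0, 0, 0, 1]
    - [0, 0, 0, 0, 0, -0.0315, 1]
    - [0, 0, 0, 0, 0, -0.04, 1]
    - [0, 0, 0, 0, 0, -0.04, 1]

```text
time: 16.47
tool_pos: [0.6545, 0.2482, 0.22]
tcp_rot: [-0.0, -3.14, 0.001]
wrist_force: [0.7, 0.5, 0.7]
width: 0.998
grip_force: 0.0
```

Request:
drive_tool:
  rows:
    - [0, 0, 0, 0, 0, -0.04, 1]
    - [0, 0, 0, 0, 0, -0.04, 1]
    - [0, 0, 0, 0, 0, -0.02, 1]
    - [7, 0, 0, 0, 0, 0, 1]
    - [7, 0, 0, 0, 0, 0, 1]
    - [7, 0, 0, 0, 0, 0, 1]
    - [7, 0, 0, 0, 0, 0, 1]
    - [6, 0, 0, 0, 0, 0, 1]

```text
time: 17.13
tool_pos: [0.6558, 0.2497, 0.3219]
tcp_rot: [0.001, 2.999, -0.922]
wrist_force: [-0.2, -0.2, 0.2]
width: 1.001
grip_force: 0.0
```

Request:
drive_tool:
  rows:
    - [6, 0, 0, 0, 0, 0, 1]
    - [0, 0, 0, 0, 0, 0, 1]
    - [0, 0, 0, 0, 0, 0, 1]
    - [0, 0, 0, 0, 0, 0, 1]
    - [0, 0, 0, 0, 0, 0, 1]
    - [0, 0, 0, 0, 0, 0, 1]
    - [0, 0, 0, 0, 0, 0, 1]
    - [0, 0, 0, 0, 0, 0, 1]

```text
time: 17.8
tool_pos: [0.6558, 0.2477, 0.3215]
tcp_rot: [0.004, 2.951, -1.071]
wrist_force: [-0.1, -0.8, -0.6]
width: 1.002
grip_force: 0.0
```

```bash
cat >> h.py <<'E'
def jt(n=6):
    J=[];F=[];M=[]
    for i in range(n):
        read_camera('top'); s=status.read_state(); J.append(s['joint_torque']);F.append(s['wrist_force']);M.append(s['torque'])
    for x in (J,F,M): print(np.mean(x,0).round(4).tolist(),np.std(x,0).round(4).tolist())
    print(s['q'].round(4),s['tool_pos'].round(4),s['time']); return s
E
python3 - <<'E'
from h import *
jt(6)
C=[.6555,.2495,.32]
s=plan([.437,.2545,.21],Rt(90),1,start=(np.array(C),Rt(90,40)))
E
```

```text
[-0.1061, -63.8014, -35.9174, -2.794, 1.903, -0.0005] [0.0193, 0.0389, 0.0149, 0.002, 0.0045, 0.0002]
[-0.3253, 0.122, 0.1575] [0.4094, 0.5693, 0.43]
[0.3122, 0.0007, 0.0179] [0.0222, 0.021, 0.0216]
[ 0.5935  0.5145  1.2513 -0.5758  1.7759 -0.98  ] [0.6554 0.2486 0.3201] 18.1
[[-5.7,0.0,0.0,0.0312,0.0106,0.0116,1.0],[-5.7,-0.0,0.0,0.0312,0.0095,0.0126,1.0],[-5.7,-0.0,0.0,0.0312,0.0081,0.0134,1.0],[-5.8,-0.0,0.0,0.0313,0.0068,0.0142,1.0],[-5.7,-0.0,0.0,0.0312,0.0053,0.0148,1.0],[-5.7,-0.0,-0.0,0.0312,0.0038,0.0153,1.0],[-5.7,-0.0,-0.0,0.0312,0.0023,0.0156,1.0]]
```

Request:
drive_tool:
  rows:
    - [-5.7, 0, 0, 0.0312, 0.0106, 0.0116, 1]
    - [-5.7, 0, 0, 0.0312, 0.0095, 0.0126, 1]
    - [-5.7, 0, 0, 0.0312, 0.0081, 0.0134, 1]
    - [-5.8, 0, 0, 0.0313, 0.0068, 0.0142, 1]
    - [-5.7, 0, 0, 0.0312, 0.0053, 0.0148, 1]
    - [-5.7, 0, 0, 0.0312, 0.0038, 0.0153, 1]
    - [-5.7, 0, 0, 0.0312, 0.0023, 0.0156, 1]
    - [0, 0, 0, 0, 0, 0.01, 1]

```text
time: 18.77
tool_pos: [0.4277, 0.2492, 0.1951]
tcp_rot: [-0.002, -3.132, 0.002]
wrist_force: [-1.3, -1.4, -2.2]
width: 0.999
grip_force: 0.0
```

Request:
drive_tool:
  rows:
    - [0, 0, 0, 0, 0, 0.03, 1]
    - [0, 0, 0, 0, 0, 0.03, 1]
    - [0, 0, 0, 0, 0, 0.03, 1]
    - [0, 0, 0, 0, 0, 0, 1]
    - [0, 0, 0, 0, 0, 0, 0.5]
    - [0, 0, 0, 0, 0, 0, 0.5]
    - [0, 0, 0, 0, 0, 0, 0.5]
    - [0, 0, 0, 0, 0, 0, 0.5]

```text
time: 19.43
tool_pos: [0.439, 0.2547, 0.1122]
tcp_rot: [-0.0, 3.137, 0.003]
wrist_force: [1.5, 0.1, 2.7]
width: 0.679
grip_force: 107.8
```

Request:
drive_tool:
  rows:
    - [0, 0, 0, 0, 0, 0, 0.5]
    - [0, 0, 0, 0, 0, 0, 0.5]

```text
time: 19.6
tool_pos: [0.439, 0.2547, 0.1122]
tcp_rot: [-0.0, 3.137, 0.004]
wrist_force: [0.4, 0.9, 5.4]
width: 0.679
grip_force: 108.1
```

Run:
```python
from h import *
s=st(); print((R.from_rotvec(s['tcp_rot']).inv()*Rt(90)).as_rotvec(degrees=True))
q=plan([.6555,.2495,.32],Rt(90,40),.5,start=(np.array([.437,.2545,.31]),Rt(90)),n=9)
```

```text
t 19.6 pos [0.439  0.2547 0.1122] q [ 0.48  0.05  2.08 -0.    1.   -1.09] F [0.42 0.89 5.39] M [ 0.032 -0.001  0.047] w 0.679 g 108.1
[0.12849259 0.2873014  0.0039004 ]
[[4.4,0.0,0.0,-0.0243,-0.0006,-0.0011,0.5],[4.5,0.0,0.0,-0.0243,-0.0006,-0.0011,0.5],[4.4,-0.0,0.0,-0.0242,-0.0007,-0.001,0.5],[4.5,-0.0,0.0,-0.0243,-0.0008,-0.0009,0.5],[4.4,0.0,0.0,-0.0243,-0.0009,-0.0009,0.5],[4.5,0.0,-0.0,-0.0243,-0.0009,-0.0009,0.5],[4.4,-0.0,0.0,-0.0242,-0.001,-0.0007,0.5],[4.5,-0.0,-0.0,-0.0243,-0.0011,-0.0007,0.5]]
[[4.4,0.0,-0.0,-0.0243,-0.0011,-0.0005,0.5]]
```

Request:
drive_tool:
  rows:
    - [0, 0, 0, 0, 0, -0.03, 0.5]
    - [0, 0, 0, 0, 0, -0.04, 0.5]
    - [0, 0, 0, 0, 0, -0.04, 0.5]
    - [0, 0, 0, 0, 0, -0.04, 0.5]
    - [0, 0, 0, 0, 0, -0.03, 0.5]
    - [0, 0, 0, 0, 0, -0.02, 0.5]

```text
time: 20.1
tool_pos: [0.4376, 0.2539, 0.3137]
tcp_rot: [0.0, 3.137, 0.003]
wrist_force: [-0.1, 0.6, -3.9]
width: 0.681
grip_force: 109.8
```

Request:
drive_tool:
  rows:
    - [4.4, 0, 0, -0.0243, -0.0006, -0.0011, 0.5]
    - [4.5, 0, 0, -0.0243, -0.0006, -0.0011, 0.5]
    - [4.4, 0, 0, -0.0242, -0.0007, -0.001, 0.5]
    - [4.5, 0, 0, -0.0243, -0.0008, -0.0009, 0.5]
    - [4.4, 0, 0, -0.0243, -0.0009, -0.0009, 0.5]
    - [4.5, 0, 0, -0.0243, -0.0009, -0.0009, 0.5]
    - [4.4, 0, 0, -0.0242, -0.001, -0.0007, 0.5]
    - [4.5, 0, 0, -0.0243, -0.0011, -0.0007, 0.5]

```text
time: 20.77
tool_pos: [0.6319, 0.2498, 0.318]
tcp_rot: [0.0, -2.99, 0.964]
wrist_force: [0.3, -0.0, -3.5]
width: 0.684
grip_force: 110.2
```

Request:
drive_tool:
  rows:
    - [4.4, 0, 0, -0.0243, -0.0011, -0.0005, 0.5]
    - [0, 0, 0, 0, 0, 0, 0.5]
    - [0, 0, 0, 0, 0, 0, 0.5]
    - [0, 0, 0, 0, 0, 0, 0.5]
    - [0, 0, 0, 0, 0, 0, 0.5]
    - [0, 0, 0, 0, 0, 0, 0.5]
    - [0, 0, 0, 0, 0, 0, 0.5]
    - [0, 0, 0, 0, 0, 0, 0.5]

```text
time: 21.43
tool_pos: [0.6551, 0.2484, 0.3218]
tcp_rot: [0.002, 2.951, -1.071]
wrist_force: [0.1, -1.0, -4.3]
width: 0.682
grip_force: 110.2
```

Run:
```python
from h import *
jt(8)
```

```text
[-0.0044, -66.4149, -37.5219, -3.6922, 2.5254, -0.0034] [0.0022, 0.1202, 0.0252, 0.0036, 0.0081, 0.0001]
[-0.0792, -0.2772, -4.2441] [0.4484, 0.4414, 0.2609]
[0.9849, -0.0026, 0.0038] [0.0199, 0.0295, 0.0311]
[ 0.5935  0.5145  1.2514 -0.5758  1.7758 -0.98  ] [0.6554 0.2486 0.32  ] 21.8333
```

Run:
```python
from h import *
jt(5)
```

```text
[-0.0018, -66.3713, -37.4816, -3.6904, 2.53, -0.0035] [0.002, 0.0402, 0.012, 0.0011, 0.0013, 0.0]
[0.275, 0.0229, -3.9791] [0.4756, 0.4989, 0.4324]
[0.9536, -0.0222, 0.0006] [0.0191, 0.0117, 0.0372]
[ 0.5935  0.5148  1.2512 -0.5759  1.7758 -0.98  ] [0.6555 0.2486 0.3199] 22.0833
```

Run:
```python
from h import *
q=plan([.475,.032,.30],Rt(90),.5,start=(np.array([.6555,.2495,.32]),Rt(90,40)))
```

```text
[[-5.7,0.0,0.0,0.0258,-0.022,0.0222,0.5],[-5.7,-0.0,0.0,0.0258,-0.024,0.0198,0.5],[-5.7,-0.0,0.0,0.0258,-0.0259,0.0174,0.5],[-5.8,-0.0,0.0,0.0257,-0.0275,0.0147,0.5],[-5.7,-0.0,0.0,0.0258,-0.0289,0.0119,0.5],[-5.7,-0.0,-0.0,0.0258,-0.0299,0.0089,0.5],[-5.7,-0.0,-0.0,0.0258,-0.0306,0.006,0.5]]
```

Request:
drive_tool:
  rows:
    - [-5.7, 0, 0, 0.0258, -0.022, 0.0222, 0.5]
    - [-5.7, 0, 0, 0.0258, -0.024, 0.0198, 0.5]
    - [-5.7, 0, 0, 0.0258, -0.0259, 0.0174, 0.5]
    - [-5.8, 0, 0, 0.0257, -0.0275, 0.0147, 0.5]
    - [-5.7, 0, 0, 0.0258, -0.0289, 0.0119, 0.5]
    - [-5.7, 0, 0, 0.0258, -0.0299, 0.0089, 0.5]
    - [-5.7, 0, 0, 0.0258, -0.0306, 0.006, 0.5]
    - [0, 0, 0, 0, 0, 0.03, 0.5]

```text
time: 22.75
tool_pos: [0.4742, 0.0197, 0.2768]
tcp_rot: [0.021, 3.13, -0.007]
wrist_force: [2.5, 0.1, -3.4]
width: 0.682
grip_force: 112.6
```

Request:
drive_tool:
  rows:
    - [0, 0, 0, 0, 0, 0.04, 0.5]
    - [0, 0, 0, 0, 0, 0.04, 0.5]
    - [0, 0, 0, 0, 0, 0.03, 0.5]
    - [0, 0, 0, 0, 0, 0.018, 0.5]
    - [0, 0, 0, 0, 0, 0.01, 0.5]
    - [0, 0, 0, 0, 0, 0.006, 0.5]
    - [0, 0, 0, 0, 0, 0.002, 0.5]
    - [0, 0, 0, 0, 0, 0, 0.5]

```text
time: 23.42
tool_pos: [0.4762, 0.0312, 0.1249]
tcp_rot: [-0.001, 3.139, -0.0]
wrist_force: [0.5, -0.6, -3.9]
width: 0.682
grip_force: 112.8
```

Run:
```python
from h import *
st()
```

```text
t 23.42 pos [0.4762 0.0312 0.1249] q [ 0.01 -0.02  2.13 -0.    1.03 -1.56] F [ 0.47 -0.55 -3.95] M [ 0.02  -0.037  0.03 ] w 0.682 g 112.8
```

Request:
drive_tool:
  rows:
    - [0, 0, 0, 0, 0, 0.0015, 0.5]
    - [0, 0, 0, 0, 0, 0.0005, 0.5]
    - [0, 0, 0, 0, 0, 0, 1]
    - [0, 0, 0, 0, 0, 0, 1]
    - [0, 0, 0, 0, 0, 0, 1]
    - [0, 0, 0, 0, 0, 0, 1]
    - [0, 0, 0, 0, 0, -0.025, 1]
    - [0, 0, 0, 0, 0, -0.027, 1]

```text
time: 24.08
tool_pos: [0.4729, 0.0311, 0.1721]
tcp_rot: [-0.0, -3.137, -0.0]
wrist_force: [0.5, -0.0, -0.2]
width: 1.001
grip_force: 0.0
```

Request:
drive_tool:
  rows:
    - [0, 0, 0, 0, 0, 0, 1]
    - [0, 0, 0, 0, 0, 0, 0]
    - [0, 0, 0, 0, 0, 0, 0]
    - [0, 0, 0, 0, 0, 0, 0]
    - [0, 0, 0, 0, 0, 0, 0]
    - [0, 0, 0, 0, 0, 0, 0]
    - [0, 0, 0, 0, 0, 0, 0]
    - [0, 0, 0, 0, 0, 0, 0]
  force: 40

```text
time: 24.75
tool_pos: [0.4749, 0.0312, 0.1734]
tcp_rot: [0.0, 3.141, 0.0]
wrist_force: [0.0, -0.0, -0.5]
width: 0.196
grip_force: 39.0
```

Run:
```python
from h import *
st(); p=cam('top'); save(p,'t2.png')
a=p['color'][120:320,180:400]; cv2.imwrite('pics/t2c.png',cv2.resize(a,None,fx=3,fy=2.7,interpolation=cv2.INTER_CUBIC)[...,::-1])
```

```text
t 24.75 pos [0.4749 0.0312 0.1734] q [ 0.01 -0.07  2.08  0.    1.13 -1.56] F [ 0.04 -0.04 -0.45] M [ 0.03  -0.046  0.002] w 0.196 g 39.0
```

View pics/t2c.png

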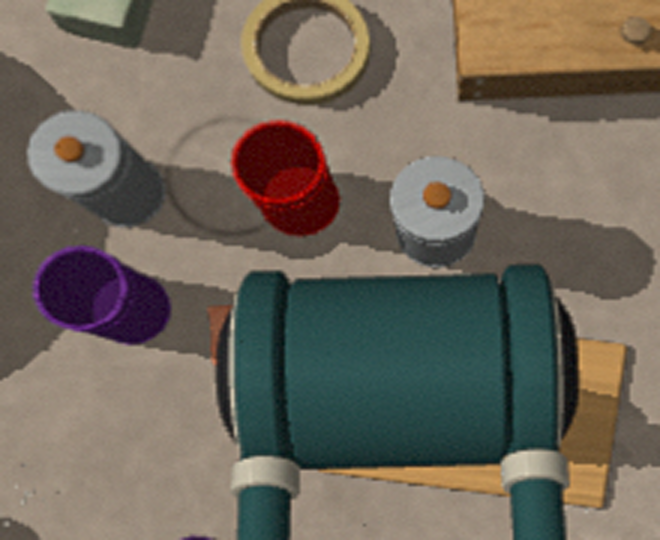

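Request:
drive_tool:
  rows:
    - [0, 0, 0, 0, 0, -0.01, 0]
    - [0, 0, 0, 0, 0, -0.03, 0]
    - [0, 0, 0, 0.0043, -0.0275, 0, 0]
    - [0, 0, 0, 0.0043, -0.0275, 0, 0]
    - [0, 0, 0, 0.0042, -0.0275, 0, 0]
    - [0, 0, 0, 0.0042, -0.0275, 0, 0]
    - [0, 0, 0, 0, 0, 0, 0]

```text
time: 25.38
tool_pos: [0.4577, -0.0825, 0.2148]
tcp_rot: [0.005, 3.14, -0.004]
wrist_force: [-0.1, 0.9, 0.4]
width: 0.195
grip_force: 39.2
```

Request:
drive_tool:
  rows:
    - [0, 0, 0, 0, 0, 0.04, 0]
    - [0, 0, 0, 0, 0, 0.04, 0]
    - [0, 0, 0, 0, 0, 0.04, 0]
    - [0, 0, 0, 0, 0, 0.035, 0]
    - [0, 0, 0, 0, 0, 0.02, 0]
    - [0, 0, 0, 0, 0, 0.009, 0]
    - [0, 0, 0, 0, 0, 0.004, 0]
    - [0, 0, 0, 0, 0, 0.001, 0]

```text
time: 26.05
tool_pos: [0.4588, -0.0786, 0.0251]
tcp_rot: [-0.0, 3.14, 0.0]
wrist_force: [0.4, -0.9, 0.9]
width: 0.198
grip_force: 39.2
```

Run:
```python
from h import *
st()
```

```text
t 26.05 pos [ 0.4588 -0.0786  0.0251] q [-0.22  0.1   2.22  0.    0.82 -1.8 ] F [ 0.45 -0.88  0.88] M [-0.002 -0.023  0.007] w 0.198 g 39.2
```

Run:
```python
from h import *
g=Rt(0,0,-62); d=g.apply([0,0,1]); print(d)
q=plan([.475,.11,.215],g,1,start=(np.array([.458,-.078,.2245]),Rt(90)))
q=plan([.475,.0916,.1639],g,1,start=q)
q=plan([.475,.0121,.1217],g,1,start=q,n=4)
```

```text
[ 0.         -0.88294759 -0.46947156]
[[3.0,-3.0,5.0,-0.0011,0.0117,0.0006,1.0],[3.0,-3.0,5.0,0.0,0.0119,-0.0,1.0],[3.0,-3.0,5.1,0.001,0.0117,-0.0006,1.0],[3.1,-3.1,5.0,0.002,0.0116,-0.0014,1.0],[3.0,-3.0,5.0,0.0029,0.0112,-0.0021,1.0],[3.0,-3.0,5.0,0.0037,0.0109,-0.0028,1.0],[3.0,-3.0,5.0,0.0045,0.0103,-0.0036,1.0],[3.0,-3.0,5.1,0.0051,0.0097,-0.0044,1.0]]
[[3.0,-3.0,5.0,0.0058,0.009,-0.0051,1.0],[3.0,-3.1,5.0,0.0062,0.0081,-0.0059,1.0],[3.1,-3.0,5.0,0.0065,0.0073,-0.0067,1.0],[3.0,-3.0,5.0,0.0067,0.0063,-0.0074,1.0],[3.0,-3.0,5.0,0.0069,0.0053,-0.008,1.0],[3.0,-3.0,5.1,0.0068,0.0043,-0.0086,1.0],[3.0,-3.0,5.0,0.0067,0.0032,-0.0092,1.0],[3.0,-3.1,5.0,0.0064,0.0021,-0.0097,1.0]]
[[0.0,0.0,0.0,0.0182,-0.0,0.0201,1.0],[0.0,0.0,0.0,0.0183,-0.0,0.0201,1.0]]
[[0.0,0.0,0.0,-0.0,-0.0,0.0225,1.0],[0.0,0.0,0.0,-0.0,-0.0,0.0225,1.0],[0.0,0.0,0.0,-0.0,-0.0001,0.0225,1.0],[0.0,0.0,0.0,-0.0,0.0,0.0225,1.0]]
```

Request:
drive_tool:
  rows:
    - [0, 0, 0, 0, 0, 0.001, 0]
    - [0, 0, 0, 0, 0, 0, 0.5]
    - [0, 0, 0, 0, 0, 0, 0.5]
    - [0, 0, 0, 0, 0, 0, 0.5]
    - [0, 0, 0, 0, 0, -0.02, 0.5]

```text
time: 26.47
tool_pos: [0.4555, -0.0782, 0.0417]
tcp_rot: [-0.0, -3.137, -0.002]
wrist_force: [1.0, 0.1, -0.3]
width: 0.502
grip_force: 0.0
```

Request:
drive_tool:
  rows:
    - [0, 0, 0, 0, 0, -0.03, 0.6]
    - [0, 0, 0, 0, 0, -0.04, 0.7]
    - [0, 0, 0, 0, 0, -0.04, 0.8]
    - [0, 0, 0, 0, 0, -0.04, 1]
    - [0, 0, 0, 0, 0, -0.0315, 1]

```text
time: 26.88
tool_pos: [0.4589, -0.0791, 0.2296]
tcp_rot: [0.0, 3.136, -0.001]
wrist_force: [1.4, -0.2, 0.2]
width: 0.996
grip_force: 0.0
```

Request:
drive_tool:
  rows:
    - [3, -3, 5, -0.0011, 0.0117, 0.0006, 1]
    - [3, -3, 5, 0, 0.0119, 0, 1]
    - [3, -3, 5.1, 0.001, 0.0117, -0.0006, 1]
    - [3.1, -3.1, 5, 0.002, 0.0116, -0.0014, 1]
    - [3, -3, 5, 0.0029, 0.0112, -0.0021, 1]
    - [3, -3, 5, 0.0037, 0.0109, -0.0028, 1]
    - [3, -3, 5, 0.0045, 0.0103, -0.0036, 1]
    - [3, -3, 5.1, 0.0051, 0.0097, -0.0044, 1]

```text
time: 27.55
tool_pos: [0.4633, 0.0059, 0.2225]
tcp_rot: [0.871, 2.581, -0.522]
wrist_force: [-0.5, 0.4, -0.2]
width: 0.998
grip_force: 0.0
```

Request:
drive_tool:
  rows:
    - [3, -3, 5, 0.0058, 0.009, -0.0051, 1]
    - [3, -3.1, 5, 0.0062, 0.0081, -0.0059, 1]
    - [3.1, -3, 5, 0.0065, 0.0073, -0.0067, 1]
    - [3, -3, 5, 0.0067, 0.0063, -0.0074, 1]
    - [3, -3, 5, 0.0069, 0.0053, -0.008, 1]
    - [3, -3, 5.1, 0.0068, 0.0043, -0.0086, 1]
    - [3, -3, 5, 0.0067, 0.0032, -0.0092, 1]
    - [3, -3.1, 5, 0.0064, 0.0021, -0.0097, 1]

```text
time: 28.22
tool_pos: [0.4646, 0.1005, 0.2206]
tcp_rot: [1.51, 1.668, -0.914]
wrist_force: [0.6, -0.6, -0.7]
width: 1.001
grip_force: 0.0
```

Request:
drive_tool:
  rows:
    - [0, 0, 0, 0, 0, 0, 1]
    - [0, 0, 0, 0, 0, 0, 1]

```text
time: 28.38
tool_pos: [0.4649, 0.0998, 0.2191]
tcp_rot: [1.504, 1.677, -0.917]
wrist_force: [-0.1, 0.1, 0.3]
width: 1.002
grip_force: 0.0
```

Run:
```python
from h import *
s=st(); print((R.from_rotvec(s['tcp_rot']).inv()*Rt(0,0,-62)).as_rotvec(degrees=True))
p=cam('wrist'); save(p,'w2.png')
for k in ['tin_1','lid_1']:
  for m in masks_of(p,k): print(k,round(m['score'],2),np.round(m['bbox']))
a=np.linspace(0,2*np.pi,9)
print(proj(p,np.c_[.475+.031*np.cos(a),.0315+.031*np.sin(a),.168+0*a]).round())
q=plan([.475,.0916,.1639],Rt(0,0,-62),1)
```

```text
t 28.38 pos [0.4649 0.0998 0.2191] q [ 0.68  0.3   1.92 -0.77  1.67  0.81] F [-0.06  0.15  0.26] M [ 0.391 -0.013 -0.001] w 1.002 g 0.0
[ 2.3678224  -2.52189765  4.89601762]
tin_1 0.94 [276.   0. 385. 248.]
tin_1 0.91 [480.   9. 602. 237.]
lid_1 0.9 [491. 226. 600. 269.]
lid_1 0.69 [276.  95. 293. 128.]
[[377. 236.]
 [370. 224.]
 [332. 216.]
 [288. 218.]
 [272. 229.]
 [288. 240.]
 [321. 246.]
 [356. 244.]
 [377. 236.]]
[[1.2,-1.3,2.3,0.0224,0.0064,0.0178,1.0],[1.2,-1.3,2.4,0.023,0.0059,0.0171,1.0]]
```

View pics/w2.png

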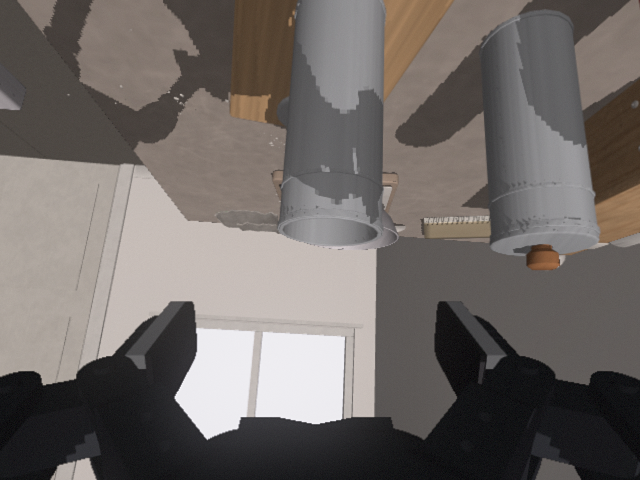

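The wrist view shows the open started tin on the board with its rim centred near (330,232), about 3 mm further in +x than predicted. Tin C stands closed at (542,130). I correct the turn left over from the last move and then approach.

Request:
drive_tool:
  rows:
    - [1.2, -1.3, 2.3, 0.0224, 0.0074, 0.0178, 1]
    - [1.2, -1.3, 2.4, 0.023, 0.0069, 0.0171, 1]
    - [0, 0, 0, 0, 0, 0, 1]
    - [0, 0, 0, 0, 0, 0, 1]

```text
time: 28.87
tool_pos: [0.476, 0.0907, 0.1628]
tcp_rot: [1.558, 1.559, -0.943]
wrist_force: [-1.1, -0.3, 0.2]
width: 0.999
grip_force: 0.0
```

Run:
```python
from h import *
s=st(); print((R.from_rotvec(s['tcp_rot']).inv()*Rt(0,0,-62)).as_rotvec(degrees=True))
q=plan([.477,.0121,.1217],Rt(0,0,-62),1,n=4)
```

```text
t 28.87 pos [0.476  0.0907 0.1628] q [ 0.66  0.43  1.91 -0.78  1.64  0.96] F [-1.09 -0.34  0.21] M [ 0.362 -0.055 -0.001] w 0.999 g 0.0
[-0.19102728  0.16346408  0.16210911]
[[-0.0,0.0,0.0,-0.0001,0.0003,0.0222,1.0],[-0.1,0.1,0.1,-0.0001,0.0003,0.0222,1.0],[-0.0,0.0,0.0,-0.0001,0.0003,0.0221,1.0],[-0.1,0.1,0.1,-0.0001,0.0003,0.0222,1.0]]
```

Request:
drive_tool:
  rows:
    - [0, 0, 0, 0, 0.0003, 0.0222, 1]
    - [0, 0, 0, 0, 0.0003, 0.0222, 1]
    - [0, 0, 0, 0, 0.0003, 0.0222, 1]
    - [0, 0, 0, 0, 0.0003, 0.0222, 1]
    - [0, 0, 0, 0, 0, 0, 1]

```text
time: 29.28
tool_pos: [0.4767, 0.011, 0.1228]
tcp_rot: [1.561, 1.557, -0.94]
wrist_force: [-1.0, -0.4, 0.3]
width: 1.002
grip_force: 0.0
```

Request:
drive_tool:
  rows:
    - [0, 0, 0, 0, 0, 0, 0.5]
    - [0, 0, 0, 0, 0, 0, 0.5]
    - [0, 0, 0, 0, 0, 0, 0.5]
    - [0, 0, 0, 0, 0, 0, 0.5]
    - [0, 0, 0, 0, 0, 0, 0.5]
    - [0, 0, 0, 0, 0, 0, 0.5]
  force: 110

```text
time: 29.78
tool_pos: [0.4788, 0.0151, 0.1242]
tcp_rot: [1.559, 1.556, -0.937]
wrist_force: [-2.3, 1.8, 7.5]
width: 0.69
grip_force: 116.4
```

Run:
```python
from h import *
s=st(); print((R.from_rotvec(s['tcp_rot']).inv()*Rt(0,0,-62)).as_rotvec(degrees=True))
```

```text
t 29.78 pos [0.4788 0.0151 0.1242] q [ 0.55  0.42  2.01 -0.86  1.51  0.99] F [-2.3   1.77  7.46] M [-0.275  0.336 -0.393] w 0.69 g 116.4
[ 0.01513088  0.13114353 -0.13568943]
```

Run:
```python
from h import *
q=plan([.4788,.015,.23],Rt(0,0,-62),.5,n=4)
q=plan([.534,-.194,.165],Rt(0,0,15),.5,start=q,n=16)
```

```text
[[0.0,0.0,-0.0,-0.0234,0.0001,-0.0124,0.5],[0.0,0.1,-0.1,-0.0234,0.0,-0.0123,0.5],[0.0,-0.0,-0.0,-0.0234,0.0,-0.0124,0.5],[0.0,0.0,-0.0,-0.0233,0.0001,-0.0124,0.5]]
[[0.0,4.8,-0.0,-0.0025,0.0034,0.0134,0.5],[0.0,4.8,-0.0,-0.0037,0.0035,0.0132,0.5],[0.0,4.8,-0.0,-0.0047,0.0034,0.0129,0.5],[0.0,4.9,-0.0,-0.0058,0.0035,0.0123,0.5],[0.0,4.8,-0.0,-0.0069,0.0034,0.0119,0.5],[0.0,4.8,-0.0,-0.0078,0.0035,0.0112,0.5],[0.0,4.8,-0.0,-0.0087,0.0034,0.0106,0.5],[0.0,4.8,-0.0,-0.0096,0.0035,0.0097,0.5]]
[[0.0,4.8,-0.0,-0.0103,0.0034,0.009,0.5],[0.0,4.8,-0.0,-0.0111,0.0035,0.008,0.5],[0.0,4.9,-0.0,-0.0117,0.0034,0.0071,0.5],[0.0,4.8,-0.0,-0.0123,0.0034,0.0061,0.5],[0.0,4.8,0.0,-0.0127,0.0035,0.005,0.5],[0.0,4.8,0.0,-0.0131,0.0034,0.0039,0.5],[0.0,4.8,0.0,-0.0134,0.0035,0.0029,0.5],[0.0,4.8,0.0,-0.0136,0.0034,0.0017,0.5]]
```

Request:
drive_tool:
  rows:
    - [0, 0, 0, -0.0234, 0, -0.0124, 0.5]
    - [0, 0, 0, -0.0234, 0, -0.0124, 0.5]
    - [0, 0, 0, -0.0234, 0, -0.0124, 0.5]
    - [0, 0, 0, -0.0233, 0, -0.0124, 0.5]

```text
time: 30.12
tool_pos: [0.4784, 0.0153, 0.2282]
tcp_rot: [1.56, 1.561, -0.935]
wrist_force: [-0.1, -0.4, -3.9]
width: 0.667
grip_force: 117.6
```

Request:
drive_tool:
  rows:
    - [0, 4.8, 0, -0.0025, 0.0034, 0.0134, 0.5]
    - [0, 4.8, 0, -0.0037, 0.0035, 0.0132, 0.5]
    - [0, 4.8, 0, -0.0047, 0.0034, 0.0129, 0.5]
    - [0, 4.9, 0, -0.0058, 0.0035, 0.0123, 0.5]
    - [0, 4.8, 0, -0.0069, 0.0034, 0.0119, 0.5]
    - [0, 4.8, 0, -0.0078, 0.0035, 0.0112, 0.5]
    - [0, 4.8, 0, -0.0087, 0.0034, 0.0106, 0.5]
    - [0, 4.8, 0, -0.0096, 0.0035, 0.0097, 0.5]

```text
time: 30.78
tool_pos: [0.5062, -0.0901, 0.196]
tcp_rot: [1.995, 1.998, -0.409]
wrist_force: [-0.3, -0.1, -4.5]
width: 0.669
grip_force: 118.2
```

Request:
drive_tool:
  rows:
    - [0, 4.8, 0, -0.0103, 0.0034, 0.009, 0.5]
    - [0, 4.8, 0, -0.0111, 0.0035, 0.008, 0.5]
    - [0, 4.9, 0, -0.0117, 0.0034, 0.0071, 0.5]
    - [0, 4.8, 0, -0.0123, 0.0034, 0.0061, 0.5]
    - [0, 4.8, 0, -0.0127, 0.0035, 0.005, 0.5]
    - [0, 4.8, 0, -0.0131, 0.0034, 0.0039, 0.5]
    - [0, 4.8, 0, -0.0134, 0.0035, 0.0029, 0.5]
    - [0, 4.8, 0, -0.0136, 0.0034, 0.0017, 0.5]

```text
time: 31.45
tool_pos: [0.5339, -0.196, 0.1636]
tcp_rot: [-2.08, -2.085, -0.277]
wrist_force: [-0.3, -0.5, -3.1]
width: 0.666
grip_force: 118.5
```

Run:
```python
from h import *
s=st(); print((R.from_rotvec(s['tcp_rot']).inv()*Rt(0,0,15)).as_rotvec(degrees=True))
p=cam('top'); save(p,'t3.png')
for m in masks_of(p,'bowl')[:2]: print(m['score'],np.round(m['bbox']))
q=plan([.534,-.205,.128],Rt(0,0,35),.5,n=8)
q=plan([.534,-.211,.126],Rt(0,0,50),.5,start=q,n=8)
```

```text
t 31.45 pos [ 0.5339 -0.196   0.1636] q [-0.53  0.19  1.84  0.24  1.25 -0.63] F [-0.29 -0.46 -3.08] M [-0.842  0.021  0.002] w 0.666 g 118.5
[ 0.12979412 -0.02790744  0.14010557]
0.88 [443. 222. 500. 271.]
[[0.0,2.5,-0.0,-0.0018,0.0001,0.0038,0.5],[0.0,2.5,-0.1,-0.0019,0.0001,0.0037,0.5],[0.0,2.5,0.0,-0.0021,0.0001,0.0037,0.5],[0.0,2.6,-0.0,-0.0022,0.0001,0.0035,0.5],[0.0,2.5,-0.0,-0.0024,0.0002,0.0035,0.5],[0.0,2.5,-0.1,-0.0025,0.0001,0.0033,0.5],[0.0,2.5,0.0,-0.0027,0.0001,0.0033,0.5],[0.0,2.5,-0.0,-0.0028,0.0001,0.0031,0.5]]
[[0.0,1.9,0.0,-0.0008,-0.0,-0.0002,0.5],[0.0,1.9,0.0,-0.0007,-0.0,-0.0003,0.5],[0.0,1.8,0.0,-0.0008,-0.0,-0.0003,0.5],[0.0,1.9,0.0,-0.0007,-0.0,-0.0003,0.5],[0.0,1.9,0.0,-0.0007,-0.0,-0.0003,0.5],[0.0,1.9,0.0,-0.0007,-0.0,-0.0003,0.5],[0.0,1.8,0.0,-0.0007,-0.0,-0.0004,0.5],[0.0,1.9,0.0,-0.0007,-0.0,-0.0004,0.5]]
```

View pics/t3.png

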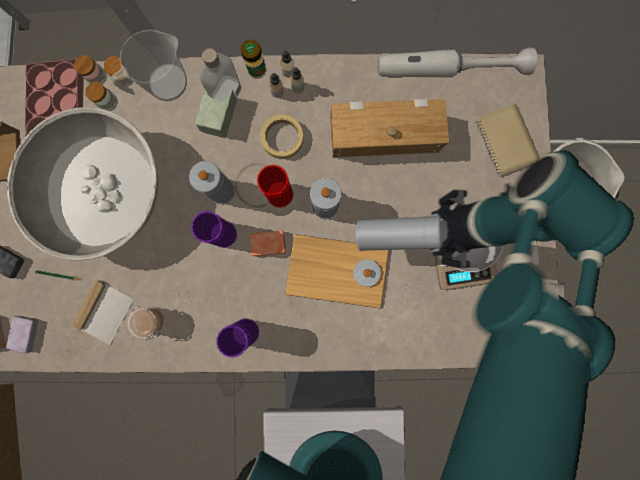

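The lid lies upright on the board at (368,273). The tin is held almost level with its mouth toward the bowl, and the full tins stand closed at (205,178) and (324,195). Next I pour slowly.

Request:
drive_tool:
  rows:
    - [0, 2.5, 0, -0.0018, 0, 0.0038, 0.5]
    - [0, 2.5, 0, -0.0019, 0, 0.0037, 0.5]
    - [0, 2.5, 0, -0.0021, 0, 0.0037, 0.5]
    - [0, 2.6, 0, -0.0022, 0, 0.0035, 0.5]
    - [0, 2.5, 0, -0.0024, 0, 0.0035, 0.5]
    - [0, 2.5, 0, -0.0025, 0, 0.0033, 0.5]
    - [0, 2.5, 0, -0.0027, 0, 0.0033, 0.5]
    - [0, 2.5, 0, -0.0028, 0, 0.0031, 0.5]

```text
time: 32.22
tool_pos: [0.5336, -0.2005, 0.1295]
tcp_rot: [-1.871, -1.875, -0.59]
wrist_force: [0.0, 0.1, -4.5]
width: 0.668
grip_force: 119.1
```

Request:
drive_tool:
  rows:
    - [0, 1.9, 0, -0.0008, 0, -0.0002, 0.5]
    - [0, 1.9, 0, -0.0007, 0, -0.0003, 0.5]
    - [0, 1.8, 0, -0.0008, 0, -0.0003, 0.5]
    - [0, 1.9, 0, -0.0007, 0, -0.0003, 0.5]
    - [0, 1.9, 0, -0.0007, 0, -0.0003, 0.5]
    - [0, 1.9, 0, -0.0007, 0, -0.0003, 0.5]
    - [0, 1.8, 0, -0.0007, 0, -0.0004, 0.5]
    - [0, 1.9, 0, -0.0007, 0, -0.0004, 0.5]

```text
time: 32.88
tool_pos: [0.5331, -0.2072, 0.1271]
tcp_rot: [-1.701, -1.699, -0.797]
wrist_force: [0.6, -0.1, -3.7]
width: 0.672
grip_force: 119.3
```

Request:
drive_tool:
  rows:
    - [0, 0, 0, 0, 0, 0, 0.5]
    - [0, 0, 0, 0, 0, 0, 0.5]
    - [0, 0, 0, 0, 0, 0, 0.5]
    - [0, 0, 0, 0, 0, 0, 0.5]
    - [0, 0, 0, 0, 0, 0, 0.5]
    - [0, 0, 0, 0, 0, 0, 0.5]
    - [0, 0, 0, 0, 0, 0, 0.5]
    - [0, 0, 0, 0, 0, 0, 0.5]

```text
time: 33.55
tool_pos: [0.5331, -0.2069, 0.1273]
tcp_rot: [-1.703, -1.701, -0.794]
wrist_force: [1.1, 0.4, -2.8]
width: 0.668
grip_force: 119.1
```

Run:
```python
from h import *
s=st(); print((R.from_rotvec(s['tcp_rot']).inv()*Rt(0,0,50)).as_rotvec(degrees=True)); samp(5)
q=plan([.534,-.194,.165],Rt(0,0,15),.5,n=6)
q=plan([.4788,.0151,.23],Rt(0,0,-62),.5,start=q,n=15)
```

```text
t 33.55 pos [ 0.5331 -0.2069  0.1273] q [-0.76  0.53  1.68  0.59  1.61 -0.95] F [ 1.07  0.45 -2.8 ] M [-1.053 -0.019 -0.008] w 0.668 g 119.1
[ 0.03401654 -0.01494884 -0.0232772 ]
F [-0.12  -0.152 -3.324] [0.274 0.515 0.499] M [-1.0845  0.0077  0.0247] [0.0297 0.0261 0.0372]
[[0.0,-5.8,-0.0,0.0062,0.0002,-0.0024,0.5],[0.0,-5.9,-0.0,0.006,0.0001,-0.003,0.5],[0.0,-5.8,-0.0,0.0056,0.0002,-0.0036,0.5],[0.0,-5.9,-0.0,0.0052,0.0001,-0.0042,0.5],[0.0,-5.8,-0.1,0.0048,0.0002,-0.0047,0.5],[0.0,-5.8,0.0,0.0043,0.0001,-0.0051,0.5]]
[[0.0,-5.1,0.0,0.0146,-0.0037,-0.0006,0.5],[0.0,-5.2,0.0,0.0145,-0.0036,-0.0018,0.5],[0.0,-5.1,0.0,0.0142,-0.0037,-0.0032,0.5],[0.0,-5.1,0.0,0.0139,-0.0037,-0.0044,0.5],[0.0,-5.2,0.0,0.0135,-0.0036,-0.0057,0.5],[0.0,-5.1,0.0,0.0129,-0.0037,-0.0068,0.5],[0.0,-5.1,0.0,0.0122,-0.0037,-0.008,0.5],[0.0,-5.2,0.0,0.0115,-0.0036,-0.009,0.5]]
[[0.0,-5.1,0.0,0.0106,-0.0037,-0.01,0.5],[0.0,-5.2,0.0,0.0097,-0.0037,-0.0109,0.5],[0.0,-5.1,0.0,0.0086,-0.0036,-0.0118,0.5],[0.0,-5.1,-0.0,0.0076,-0.0037,-0.0125,0.5],[0.0,-5.2,-0.0,0.0065,-0.0037,-0.0131,0.5],[0.0,-5.1,-0.0,0.0052,-0.0037,-0.0136,0.5],[0.0,-5.1,-0.0,0.004,-0.0036,-0.0141,0.5]]
```

Request:
drive_tool:
  rows:
    - [0, -5.8, 0, 0.0062, 0, -0.0024, 0.5]
    - [0, -5.9, 0, 0.006, 0, -0.003, 0.5]
    - [0, -5.8, 0, 0.0056, 0, -0.0036, 0.5]
    - [0, -5.9, 0, 0.0052, 0, -0.0042, 0.5]
    - [0, -5.8, 0, 0.0048, 0, -0.0047, 0.5]
    - [0, -5.8, 0, 0.0043, 0, -0.0051, 0.5]

```text
time: 34.3
tool_pos: [0.533, -0.194, 0.1662]
tcp_rot: [-2.086, -2.083, -0.272]
wrist_force: [0.3, 1.5, -3.0]
width: 0.665
grip_force: 119.3
```

Request:
drive_tool:
  rows:
    - [0, -5.1, 0, 0.0146, -0.0037, -0.0006, 0.5]
    - [0, -5.2, 0, 0.0145, -0.0036, -0.0018, 0.5]
    - [0, -5.1, 0, 0.0142, -0.0037, -0.0032, 0.5]
    - [0, -5.1, 0, 0.0139, -0.0037, -0.0044, 0.5]
    - [0, -5.2, 0, 0.0135, -0.0036, -0.0057, 0.5]
    - [0, -5.1, 0, 0.0129, -0.0037, -0.0068, 0.5]
    - [0, -5.1, 0, 0.0122, -0.0037, -0.008, 0.5]
    - [0, -5.2, 0, 0.0115, -0.0036, -0.009, 0.5]

```text
time: 34.97
tool_pos: [0.5028, -0.0814, 0.2006]
tcp_rot: [1.97, 1.964, -0.458]
wrist_force: [-0.3, 0.1, -3.8]
width: 0.665
grip_force: 119.2
```

Request:
drive_tool:
  rows:
    - [0, -5.1, 0, 0.0106, -0.0037, -0.01, 0.5]
    - [0, -5.2, 0, 0.0097, -0.0037, -0.0109, 0.5]
    - [0, -5.1, 0, 0.0086, -0.0036, -0.0118, 0.5]
    - [0, -5.1, 0, 0.0076, -0.0037, -0.0125, 0.5]
    - [0, -5.2, 0, 0.0065, -0.0037, -0.0131, 0.5]
    - [0, -5.1, 0, 0.0052, -0.0037, -0.0136, 0.5]
    - [0, -5.1, 0, 0.004, -0.0036, -0.0141, 0.5]
    - [0, 0, 0, 0, 0, 0, 0.5]

```text
time: 35.63
tool_pos: [0.4764, 0.0181, 0.227]
tcp_rot: [1.555, 1.563, -0.944]
wrist_force: [0.3, 0.8, -3.5]
width: 0.669
grip_force: 118.8
```

Run:
```python
from h import *
s=st(); print((R.from_rotvec(s['tcp_rot']).inv()*Rt(0,0,-62)).as_rotvec(degrees=True))
p=cam('top'); a=p['color'][180:310,280:520]; cv2.imwrite('pics/t4.png',cv2.resize(a,None,fx=3.3,fy=3.3,interpolation=cv2.INTER_CUBIC)[...,::-1])
q=plan([.4788,.0151,.134],Rt(0,0,-62),.5)
```

```text
t 35.63 pos [0.4764 0.0181 0.227 ] q [ 0.56  0.27  1.98 -0.85  1.64  0.84] F [ 0.34  0.78 -3.48] M [ 0.886 -0.036  0.013] w 0.669 g 118.8
[-0.13259942  0.12101213  0.36790184]
[[-0.0,-0.0,0.1,0.0273,0.0007,0.0152,0.5],[-0.1,-0.0,0.1,0.0272,0.0007,0.0153,0.5],[-0.0,-0.0,0.1,0.0273,0.0007,0.0152,0.5]]
```

View pics/t4.png

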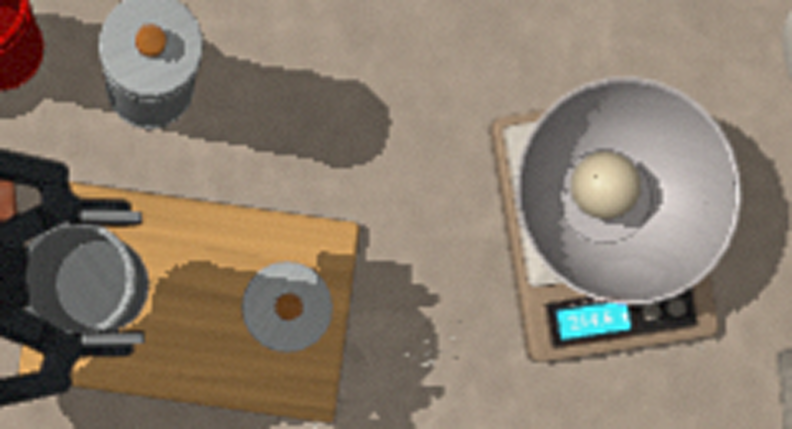

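The ball is in the bowl at crop (605,185) with the scale reading, and the tin is empty. I set it back on the board.

Request:
drive_tool:
  rows:
    - [0, 0, 0.1, 0.0273, 0.0007, 0.0152, 0.5]
    - [0, 0, 0.1, 0.0272, 0.0007, 0.0153, 0.5]
    - [0, 0, 0.1, 0.0273, 0.0007, 0.0152, 0.5]
    - [0, 0, 0, 0.0044, 0, 0.0023, 0.5]
    - [0, 0, 0, 0, 0, 0, 0.5]
    - [0, 0, 0, 0, 0, 0, 0.5]
    - [0, 0, 0, 0, 0, 0, 0.5]

```text
time: 36.27
tool_pos: [0.482, 0.0081, 0.1487]
tcp_rot: [1.552, 1.527, -0.951]
wrist_force: [-8.0, -7.4, 58.2]
width: 0.67
grip_force: 155.5
```

Run:
```python
from h import *
s=st(); print((R.from_rotvec(s['tcp_rot']).inv()*Rt(0,0,-62)).as_rotvec(degrees=True)); jt(3)
```

```text
t 36.27 pos [0.482  0.0081 0.1487] q [ 0.54  0.4   2.   -0.87  1.55  0.97] F [-8.01 -7.41 58.25] M [-7.221  2.7   -0.479] w 0.67 g 155.5
[-0.25755991  1.56263858 -0.79696562]
[2.987, -23.0721, -17.8409, 4.7738, -11.9082, 2.1912] [0.0147, 0.0788, 0.0032, 0.0097, 0.0246, 0.0013]
[-7.9699, -7.8032, 57.3106] [0.5021, 0.3289, 0.3198]
[-7.205, 2.6925, -0.4431] [0.0422, 0.0078, 0.0226]
[ 0.5406  0.3992  2.0044 -0.8713  1.5535  0.9698] [0.482  0.0081 0.1487] 36.4167
```

Request:
drive_tool:
  rows:
    - [0, 0, 0, -0.018, 0, -0.0094, 0.5]
    - [0, 0, 0, -0.018, 0, -0.0094, 0.5]
    - [0, 0, 0, 0, 0, 0, 0.5]
    - [0, 0, 0, 0, 0, 0, 0.5]

```text
time: 36.75
tool_pos: [0.481, 0.0128, 0.1729]
tcp_rot: [1.57, 1.554, -0.929]
wrist_force: [0.1, 0.4, -4.1]
width: 0.673
grip_force: 153.2
```

Run:
```python
from h import *
s=st(); print((R.from_rotvec(s['tcp_rot']).inv()*Rt(0,0,-62)).as_rotvec(degrees=True))
p=cam('scene'); a=p['color'][150:330,180:420]; b=cv2.resize(a,(400,300),interpolation=cv2.INTER_CUBIC)
w=cam('wrist'); c=cv2.resize(w['color'],(400,300),interpolation=cv2.INTER_AREA)
cv2.imwrite('pics/m5.png',np.hstack([b,c])[...,::-1])
```

```text
t 36.75 pos [0.481  0.0128 0.1729] q [ 0.54  0.34  2.   -0.85  1.57  0.92] F [ 0.05  0.35 -4.12] M [ 0.826  0.015 -0.013] w 0.673 g 153.2
[-0.06110968 -0.29137198 -0.56008561]
```

View pics/m5.png

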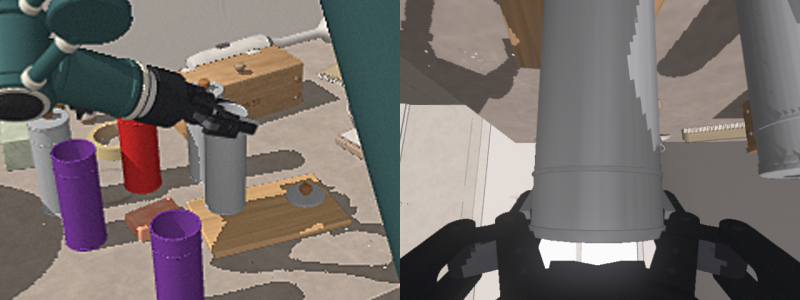

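```bash
cat > fit.py <<'E'
from h import *
from scipy.optimize import minimize
def hull(p,c,ax):
    u=np.cross(ax,[1,0,0]);u/=np.linalg.norm(u);v=np.cross(ax,u);a=np.linspace(0,2*np.pi,40)[:,None]
    ring=.031*(np.cos(a)*u+np.sin(a)*v); P=np.r_[c+ring,c+.156*ax+ring]
    m=np.zeros((480,640),np.uint8); cv2.fillConvexPoly(m,cv2.convexHull(proj(p,P).astype(np.float32)).astype(np.int32),1); return m>0
def fit(x0,names=('scene','wrist')):
    obs=[]
    for n in names:
        p=cam(n); c0=np.array([x0[0],x0[1],x0[2]]); h=hull(p,c0,np.array([0,0,1.]))
        ms=masks_of(p,'tin_1'); m=max(ms,key=lambda k:(k['mask']&h).sum()); ys,xs=np.nonzero(m['mask']); print(n,m['score'],np.round(m['bbox']))
        lo,hi=(ys.min()+8,480) if n=='scene' else (0,ys.max()-25)
        obs.append((p,m['mask'],lo,hi))
    def cost(x):
        ax=np.array([np.tan(x[4]),-np.tan(x[3]),1]);ax/=np.linalg.norm(ax); s=0
        for p,m,lo,hi in obs:
            h=hull(p,np.array(x[:3]),ax); a=m[lo:hi];b=h[lo:hi]; s+=1-(a&b).sum()/max(1,(a|b).sum())
        return s
    best=min((minimize(cost,[*x0,t,0],method='Nelder-Mead',options=dict(initial_simplex=[[*x0,t,0]]+[[*(np.array([*x0,t,0])+d)] for d in np.diag([.008,.008,.01,.08,.05])],maxiter=300)) for t in (-.1,0,.1)),key=lambda r:r.fun)
    print('base',best.x[:3].round(4),'tilt(toward -y, toward +x) deg',np.degrees(best.x[3:]).round(1),best.fun)
E
python3 - <<'E'
from fit import *
s=st(); fit([.479,.032,.035])
E
```

```text
t 36.85 pos [0.4799 0.0125 0.1711] q [ 0.54  0.35  2.   -0.85  1.57  0.92] F [ 0.15  0.29 -3.17] M [ 0.82   0.055 -0.028] w 0.67 g 153.2
scene 0.65 [303. 212. 330. 280.]
wrist 0.77 [206.   0. 426. 390.]
base [0.4814 0.0438 0.0336] tilt(toward -y, toward +x) deg [-0.9  0.5] 0.2834024325188649
```

Request:
drive_tool:
  rows:
    - [0, 0, 0, 0.0088, 0, 0.0047, 0.5]
    - [0, 0, 0, 0.0044, 0, 0.0023, 0.5]
    - [0, 0, 0, 0.0018, 0, 0.0009, 0.5]
    - [0, 0, 0, 0, 0, 0, 0.5]
    - [0, 0, 0, 0, 0, 0, 0.5]

```text
time: 37.47
tool_pos: [0.4803, 0.0131, 0.1546]
tcp_rot: [1.563, 1.555, -0.936]
wrist_force: [0.1, 0.9, -3.1]
width: 0.668
grip_force: 153.2
```

Request:
drive_tool:
  rows:
    - [0, 0, 0, 0.0018, 0, 0.0009, 0.5]
    - [0, 0, 0, 0, 0, 0, 0.5]
    - [0, 0, 0, 0, 0, 0, 0.5]

```text
time: 37.72
tool_pos: [0.4805, 0.0133, 0.1531]
tcp_rot: [1.564, 1.554, -0.934]
wrist_force: [0.2, 0.6, -3.3]
width: 0.672
grip_force: 153.2
```

Run:
```python
from h import *
st(); samp(4)
```

```text
t 37.72 pos [0.4805 0.0133 0.1531] q [ 0.54  0.38  2.01 -0.86  1.55  0.95] F [ 0.21  0.58 -3.25] M [ 0.808 -0.016 -0.025] w 0.672 g 153.2
F [-0.068 -0.076 -3.272] [0.25  0.597 0.283] M [0.809  0.0205 0.021 ] [0.0554 0.0447 0.0204]
```

Request:
drive_tool:
  rows:
    - [0, 0, 0, 0.0018, 0, 0.0009, 0.5]
    - [0, 0, 0, 0, 0, 0, 0.5]
    - [0, 0, 0, 0, 0, 0, 0.5]

```text
time: 38.17
tool_pos: [0.4804, 0.0132, 0.1509]
tcp_rot: [1.564, 1.555, -0.935]
wrist_force: [0.2, -0.3, -2.1]
width: 0.668
grip_force: 153.2
```

Request:
drive_tool:
  rows:
    - [0, 0, 0, 0.0013, 0, 0.0007, 0.5]
    - [0, 0, 0, 0, 0, 0, 0.5]
    - [0, 0, 0, 0, 0, 0, 0.5]

```text
time: 38.42
tool_pos: [0.4804, 0.0132, 0.1495]
tcp_rot: [1.564, 1.555, -0.935]
wrist_force: [0.4, -0.2, -2.7]
width: 0.67
grip_force: 153.2
```

Request:
drive_tool:
  rows:
    - [0, 0, 0, 0.0009, 0, 0.0005, 0.5]
    - [0, 0, 0, 0, 0, 0, 0.5]
    - [0, 0, 0, 0, 0, 0, 0.5]

```text
time: 38.67
tool_pos: [0.4805, 0.0132, 0.1485]
tcp_rot: [1.564, 1.555, -0.935]
wrist_force: [-0.2, 0.4, -3.7]
width: 0.67
grip_force: 153.2
```

Request:
drive_tool:
  rows:
    - [0, 0, 0, 0.0013, 0, 0.0007, 0.5]
    - [0, 0, 0, 0, 0, 0, 0.5]
    - [0, 0, 0, 0, 0, 0, 0.5]

```text
time: 38.92
tool_pos: [0.4806, 0.0131, 0.1483]
tcp_rot: [1.563, 1.553, -0.935]
wrist_force: [-1.2, 0.7, 6.0]
width: 0.672
grip_force: 153.7
```

Request:
drive_tool:
  rows:
    - [0, 0, 0, 0.0013, 0, 0.0007, 0.5]
    - [0, 0, 0, 0, 0, 0, 0.5]
    - [0, 0, 0, 0, 0, 0, 0.5]

```text
time: 39.17
tool_pos: [0.4807, 0.013, 0.1483]
tcp_rot: [1.562, 1.55, -0.937]
wrist_force: [-2.6, 2.1, 11.6]
width: 0.671
grip_force: 154.1
```

Run:
```python
from h import *
s=st(); samp(3); print((R.from_rotvec(s['tcp_rot']).inv()*Rt(0,0,-62)).as_rotvec(degrees=True))
```

```text
t 39.17 pos [0.4807 0.013  0.1483] q [ 0.54  0.39  2.01 -0.86  1.54  0.96] F [-2.57  2.08 11.59] M [-0.758  0.807 -0.384] w 0.671 g 154.1
F [-2.59   2.171 11.975] [0.683 0.52  0.306] M [-0.7408  0.779  -0.3862] [0.0192 0.0414 0.0237]
[-0.0811647   0.19436778 -0.39131308]
```

Request:
drive_tool:
  rows:
    - [0, 0, 0, -0.0018, 0, -0.0009, 0.5]
    - [0, 0, 0, 0, 0, 0, 0.5]
    - [0, 0, 0, 0, 0, 0, 0.8]
    - [0, 0, 0, 0, 0, 0, 1]
    - [0, 0, 0, 0, 0, 0, 1]
    - [0, 0, 0, 0, 0, 0, 1]
    - [0, 0, 0, 0, 0, 0, 1]

```text
time: 39.9
tool_pos: [0.4805, 0.0131, 0.1474]
tcp_rot: [1.564, 1.555, -0.935]
wrist_force: [-0.0, -0.2, -0.3]
width: 0.998
grip_force: 0.0
```

Request:
drive_tool:
  rows:
    - [0, 0, 0, 0, 0, -0.01, 1]
    - [0, 0, 0, 0, 0, -0.02, 1]
    - [0, 0, 0, 0, 0, -0.03, 1]
    - [0, 0, 0, 0, 0, -0.03, 1]
    - [0, 0, 0, 0, 0, -0.03, 1]
    - [0, 0, 0, 0, 0, 0, 1]

```text
time: 40.4
tool_pos: [0.4827, 0.1242, 0.2069]
tcp_rot: [1.566, 1.556, -0.924]
wrist_force: [1.2, -0.5, -0.1]
width: 1.003
grip_force: 0.0
```

Run:
```python
from h import *
st()
p=cam('scene'); b=cv2.resize(p['color'][150:330,180:420],(400,300),interpolation=cv2.INTER_CUBIC)
t=cam('top'); c=cv2.resize(t['color'][130:310,180:420],(400,300),interpolation=cv2.INTER_CUBIC)
cv2.imwrite('pics/m6.png',np.hstack([b,c])[...,::-1])
```

```text
t 40.4 pos [0.4827 0.1242 0.2069] q [ 0.69  0.4   1.83 -0.76  1.72  0.92] F [ 1.24 -0.47 -0.13] M [ 0.366 -0.026 -0.012] w 1.003 g 0.0
```

View pics/m6.png

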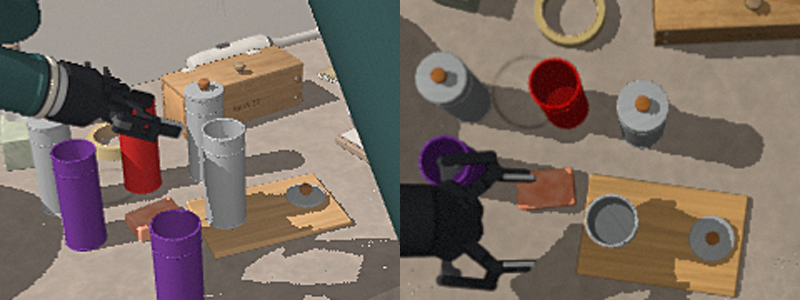

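The picture shows the empty tin upright and open on the board at (612,222), with its lid beside it. Both full tins are still closed and standing. I settle the arm and hand in.

Request:
drive_tool:
  rows:
    - [0, 0, 0, -0.01, 0, 0, 1]
    - [0, 0, 0, -0.02, 0, 0, 1]
    - [0, 0, 0, 0, 0, 0, 1]
    - [0, 0, 0, 0, 0, 0, 1]
    - [0, 0, 0, 0, 0, 0, 1]

```text
time: 40.92
tool_pos: [0.48, 0.1041, 0.2299]
tcp_rot: [1.565, 1.554, -0.936]
wrist_force: [0.3, 0.7, -0.9]
width: 1.002
grip_force: 0.0
```

```bash
python3 -c "
from h import *
st(); print(workorder.finish_job())"
```

```text
t 40.92 pos [0.48   0.1041 0.2299] q [ 0.67  0.36  1.85 -0.78  1.73  0.88] F [ 0.29  0.74 -0.87] M [0.384 0.06  0.018] w 1.002 g 0.0
the job is handed in; nothing more can be done
None
```

I handed the job in at about 41 s with everything where it was asked; the one rough moment was setting the tin back, which had slipped in the grip and met the board at about 58 N on the wrist before I backed off and set it down gently.

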